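# Load the biopsy rinse discs and open the rinse valve

### The arm

A 7-joint arm with a two-finger parallel gripper is mounted at the origin on the work surface. World frame = base frame: x ahead of the robot, y to its left, z up, the work surface at z = 0. Lengths are in m, angles in rad, forces in N, time in s.
With the tool pointing down it reaches from about 0.425 to 0.925 m from the base axis. Payload 6.8 kg.
Tool frame: the origin (TCP) lies between the finger pads; the fingertips stand 14 mm ahead of it and the grasp point (between the pads) lies 5 mm behind it; z points along the fingers, y is the direction in which the jaws open and shut (so a half turn about z gives the same grasp; the last joint's range is limited). The gripper opens to 85 mm and grips with 20 to 120 N. Pads are 22 mm wide; open, the fingers measure 114 mm over their backs; the gripper's body (76 mm by 85 mm) begins 54 mm behind the grasp point. The pads swing forward as they close: fully open they stand 13 mm farther back than shut.
Start: joints at [-0.108, 0.477, 0.022, 1.555, -0.011, 1.109, -0.083], TCP at [0.675, 0, 0.245] pointing down, gripper open.
Joint ranges: [-2.96, 2.96], [-0.34, 2.1], [-1.41, 1.46], [0.24, 2.44], [-1.37, 4.51], [0.17, 1.92], [-2.96, 2.96]. Speed limits (rad/s): [2.39, 2.39, 3.14, 3.14, 3.14, 3.14, 3.14].

### API

Orientations are given as a unit quaternion [w, x, y, z].
In Python, from station import bot gives the robot as it stands.
- The arm moves only by the shell command python3 -m crank 'ROWS' [FORCE]. ROWS is JSON, a list of rows, each a list of 3 entries, a list of its own where there are three numbers: the shift along the tool's x, y, z in m, then the turn, a rotation vector about the tool's x, y, z in degrees, then the finger opening in m, from 0 to 0.0854. A call has 1 to 10 rows; each row shifts and turns the commanded pose from where the row before left it, along the tool's axes as they then stand; what a row does not reach is not made up. A row lasts 1/8 s, in which the tool goes at most 62.5 mm and 10.7 degrees, less where a joint would pass 70% of its speed; a pose out of reach is approached as far as the arm can. A call is refused whole if a number of a shift passes 0.0625 or a number of a turn 10.7, either way. A call with a gripper value outside its range is refused whole. The fingers move at their own pace and stop on an object; FORCE is the grip in N (left out, the last holds). Time passes only in rows, so rows that do not move let the fingers close. It gives the time, the measured TCP pose, the force and the opening at its end, in the units of the state.
- bot.get_obs(): the state, without advancing time (a new reading comes with each control period).
- bot.read_camera(name): name is "scene" or "side" or "wrist"; returns (picture, depth): 384x512x3 uint8, red, green, blue; 384x512 float32, m along the optical axis (not along the pixel's ray), 0 where there is no reading.
- bot.calibration(name): a dict with "fx", "fy", "cx", "cy" (pixels), "extrinsics" (4x4, takes a point from camera to world coordinates). Camera axes: x right, y down, z forward; pixel columns grow to the right and rows downward; lengths in m; the calibration is good to about 2 mm. A picture is of the moment at which its call begins: read the wrist's pose just before it. calibration takes no time and is no camera call; for the wrist camera it gives the pose at the moment of the call.
- bot.hand_in(): hands the job in, once; it reports no verdict.
The state is a dict: "t": time; "q": joint angles; "joint_vel": joint speeds; "joint_torque": joint torques, N m; "eef_pos": TCP position; "tool_rot": TCP orientation; "contact_force": force on the tool from outside, world axes, zero at the start; "torque": the same for the moment, N m; "gripper_width": opening from 0.0 (shut) to 1.0 (fully open).
Only numpy, scipy, OpenCV 4.12 (cv2) and the standard library are available. Lean on these libraries where they do the work, as an engineer would, in place of code of your own. Each camera call takes 0.05 s, during which the arm holds its last target.

### The job

Load every rinse disc lying on the bench into a seat of the rinse box, one to a seat: tuck its edge under the seat's lip and level it so that it lies flat on the bottom of the seat. When all of them are in, lower the T-key down the box's shaft onto the square valve stem and turn it anticlockwise (seen from above) until it stops, then hang the key back on its rack, without disturbing the specimen jars.

Things in the scene. Friction and masses are not known exactly. Their poses are not given: they have to be found in the camera images.
- disc1_c (a point): White plastic rinse disc (all alike, 120 g): a round plate 76 mm across, 8 mm thick, with an upright grip fin on its middle, 12 mm thick along the disc's x, 44 mm long along its y, 36 mm high (44 mm high in all). Lies loose on the bench, fin up. The point is its centre, half-way up, 22 mm above the underside; z points up out of the fin. May be absent.
- disc2_c (a point): White plastic rinse disc (all alike, 120 g): a round plate 76 mm across, 8 mm thick, with an upright grip fin on its middle, 12 mm thick along the disc's x, 44 mm long along its y, 36 mm high (44 mm high in all). Lies loose on the bench, fin up. The point is its centre, half-way up, 22 mm above the underside; z points up out of the fin. May be absent.
- disc3_c (a point): White plastic rinse disc (all alike, 120 g): a round plate 76 mm across, 8 mm thick, with an upright grip fin on its middle, 12 mm thick along the disc's x, 44 mm long along its y, 36 mm high (44 mm high in all). Lies loose on the bench, fin up. The point is its centre, half-way up, 22 mm above the underside; z points up out of the fin. May be absent.
- disc4_c (a point): White plastic rinse disc (all alike, 120 g): a round plate 76 mm across, 8 mm thick, with an upright grip fin on its middle, 12 mm thick along the disc's x, 44 mm long along its y, 36 mm high (44 mm high in all). Lies loose on the bench, fin up. The point is its centre, half-way up, 22 mm above the underside; z points up out of the fin. May be absent.
- seat1 (a point): Seat 1: round counterbore, 80 mm across, 13 mm deep. Point: centre of its floor. z up; x points to its lip, a fixed dark strip 4 mm thick, 50 mm wide, on the box's top, its straight edge overhanging to 32 mm from the centre. The opening is thus 72 mm in x, too short for a flat disc: the edge goes under the lip (13 mm free) tilted 10 to 18 degrees, then the disc is levelled (2 mm play).
- seat2 (a point): Seat 2: round counterbore, 80 mm across, 13 mm deep. Point: centre of its floor. z up; x points to its lip, a fixed dark strip 4 mm thick, 50 mm wide, on the box's top, its straight edge overhanging to 32 mm from the centre. The opening is thus 72 mm in x, too short for a flat disc: the edge goes under the lip (13 mm free) tilted 10 to 18 degrees, then the disc is levelled (2 mm play).
- seat3 (a point): Seat 3: round counterbore, 80 mm across, 13 mm deep. Point: centre of its floor. z up; x points to its lip, a fixed dark strip 4 mm thick, 50 mm wide, on the box's top, its straight edge overhanging to 32 mm from the centre. The opening is thus 72 mm in x, too short for a flat disc: the edge goes under the lip (13 mm free) tilted 10 to 18 degrees, then the disc is levelled (2 mm play).
- seat4 (a point): Seat 4: round counterbore, 80 mm across, 13 mm deep. Point: centre of its floor. z up; x points to its lip, a fixed dark strip 4 mm thick, 50 mm wide, on the box's top, its straight edge overhanging to 32 mm from the centre. The opening is thus 72 mm in x, too short for a flat disc: the edge goes under the lip (13 mm free) tilted 10 to 18 degrees, then the disc is levelled (2 mm play).
- shaft_mouth (a point): Centre of the mouth of the key shaft in the top of the rinse box (fixed grey steel-topped box, 230 x 230 x 100 mm; four seats 110 mm apart in a square, the shaft in the middle). The shaft is 38 mm square and 80 mm deep. z up, x as for the seats.
- valve_top (a point): Tip of the brass valve stem in the middle of the shaft, 48 mm below its mouth. The stem is 14 mm square and 25 mm high, with a 7 mm round cone on top (8 mm wide at the tip). The point turns with it; its x and y are square to the stem's flats.
- valve (a joint): Angle of the valve stem, rad: 0 shut, growing as it turns anticlockwise seen from above, to its stop at 1.25 (open, about 70 degrees). It starts at 0 to 0.2, turns with light friction (0.12 N m) and stays where it is left.
- key_bar (a point): Centre of the crossbar of the loose steel T-key (300 g). Bar 110 mm long along y, 16 thick (x), 18 high, gripped at its middle. Below it a 13 mm round shank ends in a square socket: 23 mm outside, 16 inside, 35 deep, sides along x and y, open end 139 mm below this point. It fits the stem in any of four quarter turns, with 0.15 rad free play each way.
- rack_rest (a point): Fixed key rack: two steel posts 145 mm high, 22 mm wide, 50 mm of space between them along its y. The key's bar lies along y across the post tops, in channels 24 mm wide between 8 mm high ears, the shank hanging between the posts. Point: midway between the post tops, level with them (the bar's centre rests 9 mm above it). z up.
- jar1_c (a point): Closed specimen jar standing on the bench near the work, not part of the job; the point is at its centre. 96 mm across with its white lid, 99 mm high.
- jar2_c (a point): Closed specimen jar standing on the bench near the work, not part of the job; the point is at its centre. 82 mm across with its white lid, 89 mm high.
- jar3_c (a point): Closed specimen jar standing on the bench near the work, not part of the job; the point is at its centre. 82 mm across with its white lid, 89 mm high.
Not all that is in view belongs to the job. What is shaped like the part that bears disc1_c but purple is not meant.

How it is judged:
On the way, in this order (a step that is already met when the one before it is completed fails the run):
1. every disc lies flat in a seat, valve still shut (((horizontal distance between disc1_c and seat1 below 0.006 m and z of disc1_c in the frame of seat1 between 0.0185 and 0.0255 m and angle between disc1_c's own z axis and vertical below 0.07 rad) or (horizontal distance between disc1_c and seat2 below 0.006 m and z of disc1_c in the frame of seat2 between 0.0185 and 0.0255 m and angle between disc1_c's own z axis and vertical below 0.07 rad) or (horizontal distance between disc1_c and seat3 below 0.006 m and z of disc1_c in the frame of seat3 between 0.0185 and 0.0255 m and angle between disc1_c's own z axis and vertical below 0.07 rad) or (horizontal distance between disc1_c and seat4 below 0.006 m and z of disc1_c in the frame of seat4 between 0.0185 and 0.0255 m and angle between disc1_c's own z axis and vertical below 0.07 rad)) and ((horizontal distance between disc2_c and seat1 below 0.006 m and z of disc2_c in the frame of seat1 between 0.0185 and 0.0255 m and angle between disc2_c's own z axis and vertical below 0.07 rad) or (horizontal distance between disc2_c and seat2 below 0.006 m and z of disc2_c in the frame of seat2 between 0.0185 and 0.0255 m and angle between disc2_c's own z axis and vertical below 0.07 rad) or (horizontal distance between disc2_c and seat3 below 0.006 m and z of disc2_c in the frame of seat3 between 0.0185 and 0.0255 m and angle between disc2_c's own z axis and vertical below 0.07 rad) or (horizontal distance between disc2_c and seat4 below 0.006 m and z of disc2_c in the frame of seat4 between 0.0185 and 0.0255 m and angle between disc2_c's own z axis and vertical below 0.07 rad)) and ((horizontal distance between disc3_c and seat1 below 0.006 m and z of disc3_c in the frame of seat1 between 0.0185 and 0.0255 m and angle between disc3_c's own z axis and vertical below 0.07 rad) or (horizontal distance between disc3_c and seat2 below 0.006 m and z of disc3_c in the frame of seat2 between 0.0185 and 0.0255 m and angle between disc3_c's own z axis and vertical below 0.07 rad) or (horizontal distance between disc3_c and seat3 below 0.006 m and z of disc3_c in the frame of seat3 between 0.0185 and 0.0255 m and angle between disc3_c's own z axis and vertical below 0.07 rad) or (horizontal distance between disc3_c and seat4 below 0.006 m and z of disc3_c in the frame of seat4 between 0.0185 and 0.0255 m and angle between disc3_c's own z axis and vertical below 0.07 rad)) and ((horizontal distance between disc4_c and seat1 below 0.006 m and z of disc4_c in the frame of seat1 between 0.0185 and 0.0255 m and angle between disc4_c's own z axis and vertical below 0.07 rad) or (horizontal distance between disc4_c and seat2 below 0.006 m and z of disc4_c in the frame of seat2 between 0.0185 and 0.0255 m and angle between disc4_c's own z axis and vertical below 0.07 rad) or (horizontal distance between disc4_c and seat3 below 0.006 m and z of disc4_c in the frame of seat3 between 0.0185 and 0.0255 m and angle between disc4_c's own z axis and vertical below 0.07 rad) or (horizontal distance between disc4_c and seat4 below 0.006 m and z of disc4_c in the frame of seat4 between 0.0185 and 0.0255 m and angle between disc4_c's own z axis and vertical below 0.07 rad)) and value of joint valve below 0.5 rad), for 0.3 s.
2. the valve stem has been turned to its stop (value of joint valve above 1.1 rad), for 0.2 s.
At the end, for the whole second after the job is handed in: Every disc present lies in a seat (within 6 mm of its centre, on its floor to 3.5 mm, level to 0.07 rad); the valve reads over 1.1 rad; the key hangs in its rack (bar centre within 20 mm of the rest's middle, 4 to 14 mm above it, upright to 0.1 rad) (((horizontal distance between disc1_c and seat1 below 0.006 m and z of disc1_c in the frame of seat1 between 0.0185 and 0.0255 m and angle between disc1_c's own z axis and vertical below 0.07 rad) or (horizontal distance between disc1_c and seat2 below 0.006 m and z of disc1_c in the frame of seat2 between 0.0185 and 0.0255 m and angle between disc1_c's own z axis and vertical below 0.07 rad) or (horizontal distance between disc1_c and seat3 below 0.006 m and z of disc1_c in the frame of seat3 between 0.0185 and 0.0255 m and angle between disc1_c's own z axis and vertical below 0.07 rad) or (horizontal distance between disc1_c and seat4 below 0.006 m and z of disc1_c in the frame of seat4 between 0.0185 and 0.0255 m and angle between disc1_c's own z axis and vertical below 0.07 rad)) and ((horizontal distance between disc2_c and seat1 below 0.006 m and z of disc2_c in the frame of seat1 between 0.0185 and 0.0255 m and angle between disc2_c's own z axis and vertical below 0.07 rad) or (horizontal distance between disc2_c and seat2 below 0.006 m and z of disc2_c in the frame of seat2 between 0.0185 and 0.0255 m and angle between disc2_c's own z axis and vertical below 0.07 rad) or (horizontal distance between disc2_c and seat3 below 0.006 m and z of disc2_c in the frame of seat3 between 0.0185 and 0.0255 m and angle between disc2_c's own z axis and vertical below 0.07 rad) or (horizontal distance between disc2_c and seat4 below 0.006 m and z of disc2_c in the frame of seat4 between 0.0185 and 0.0255 m and angle between disc2_c's own z axis and vertical below 0.07 rad)) and ((horizontal distance between disc3_c and seat1 below 0.006 m and z of disc3_c in the frame of seat1 between 0.0185 and 0.0255 m and angle between disc3_c's own z axis and vertical below 0.07 rad) or (horizontal distance between disc3_c and seat2 below 0.006 m and z of disc3_c in the frame of seat2 between 0.0185 and 0.0255 m and angle between disc3_c's own z axis and vertical below 0.07 rad) or (horizontal distance between disc3_c and seat3 below 0.006 m and z of disc3_c in the frame of seat3 between 0.0185 and 0.0255 m and angle between disc3_c's own z axis and vertical below 0.07 rad) or (horizontal distance between disc3_c and seat4 below 0.006 m and z of disc3_c in the frame of seat4 between 0.0185 and 0.0255 m and angle between disc3_c's own z axis and vertical below 0.07 rad)) and ((horizontal distance between disc4_c and seat1 below 0.006 m and z of disc4_c in the frame of seat1 between 0.0185 and 0.0255 m and angle between disc4_c's own z axis and vertical below 0.07 rad) or (horizontal distance between disc4_c and seat2 below 0.006 m and z of disc4_c in the frame of seat2 between 0.0185 and 0.0255 m and angle between disc4_c's own z axis and vertical below 0.07 rad) or (horizontal distance between disc4_c and seat3 below 0.006 m and z of disc4_c in the frame of seat3 between 0.0185 and 0.0255 m and angle between disc4_c's own z axis and vertical below 0.07 rad) or (horizontal distance between disc4_c and seat4 below 0.006 m and z of disc4_c in the frame of seat4 between 0.0185 and 0.0255 m and angle between disc4_c's own z axis and vertical below 0.07 rad)) and value of joint valve above 1.1 rad and horizontal distance between key_bar and rack_rest below 0.02 m and z of key_bar in the frame of rack_rest between 0.004 and 0.014 m and angle between key_bar's own z axis and vertical below 0.1 rad); the robot touches nothing.
It fails at once if a specimen jar is pushed more than 30 mm or tipped over (distance of any of jar1_c, jar2_c, jar3_c from where it was at the start of the episode above 0.03 m or angle between any of jar1_c, jar2_c, jar3_c's own z axis and vertical above 0.5 rad).
Of disc1, disc2, disc3, disc4 only 3 to 4 are there at a start; the rules pass over those that are not, and their reading is None.
At some moment in a run one of disc1, disc2, disc3, disc4 may be knocked a few centimetres aside while the robot is not near it.
It also fails if it takes over 208 s, if anything falls off the work surface, if the arm or the gripper's body presses on something with over 40 N, if the wrist force passes 120 N, or if a joint passes its speed limit or range.

## Working session

There is one attempt and no reset: what is moved stays moved. The work goes in short steps, Python scripts to look and compute and a shell command to move; the robot and the scene stay as the last step left them, time stands still between calls to the robot, and variables do not carry over. Pictures are saved under pics/ and viewed, and the job is handed in when it is done.

```bash
ls; mkdir -p pics; python3 - <<'E'
from station import bot
import cv2, numpy as np
o=bot.get_obs(); print(o)
for n in ("scene","side","wrist"):
    c=bot.calibration(n); print(n,c['fx'],c['cx'],c['cy']); print(np.round(c['extrinsics'],3))
    p,d=bot.read_camera(n); cv2.imwrite(f'pics/{n}0.png',p[:,:,::-1]); np.savez(f'/tmp/{n}0.npz',p=p,d=d,E=c['extrinsics'],K=[c['fx'],c['fy'],c['cx'],c['cy']])
E
```

```text
pics
{'t': 0.0, 'q': array([-0.10810875,  0.47781113,  0.0223152 ,  1.55646856, -0.01153505,
        1.10927902, -0.0830762 ]), 'joint_vel': array([ 0.00137747,  0.00039358,  0.00173696, -0.00051931, -0.00147567,
        0.00093846,  0.00133551]), 'joint_torque': array([-5.45967814e-04, -5.96443820e+01,  1.60769675e+00, -2.81194621e+01,
        1.24063640e-02,  9.39900521e-03,  2.20753498e-05]), 'eef_pos': array([6.74428229e-01, 1.73126182e-05, 2.44310581e-01]), 'tool_rot': array([-6.15827397e-04,  7.07085219e-01,  7.07127745e-01, -6.82812838e-04]), 'contact_force': array([ 0.37519447,  0.45338577, -0.16369819]), 'torque': array([ 0.0574115 , -0.01380947,  0.02995301]), 'gripper_width': 0.9958523566449997}
scene 417.9624489140108 253.6033725324558 197.14053595564354
[[ 0.652  0.511 -0.56   1.097]
 [ 0.758 -0.449  0.472 -0.418]
 [-0.01  -0.733 -0.68   0.783]
 [ 0.     0.     0.     1.   ]]
side 465.8064456647307 261.55738118246865 186.6653324020341
[[-0.872 -0.327  0.365  0.113]
 [-0.49   0.588 -0.644  0.799]
 [-0.004 -0.74  -0.673  0.913]
 [ 0.     0.     0.     1.   ]]
wrist 312.2820347850539 258.0287023836919 191.9285930686372
[[ 1.     0.001 -0.003  0.675]
 [ 0.    -0.958 -0.285  0.074]
 [-0.003  0.285 -0.958  0.374]
 [ 0.     0.     0.     1.   ]]
```

View pics/scene0.png

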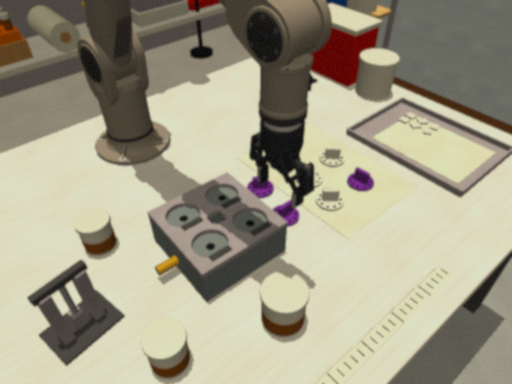

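View pics/side0.png

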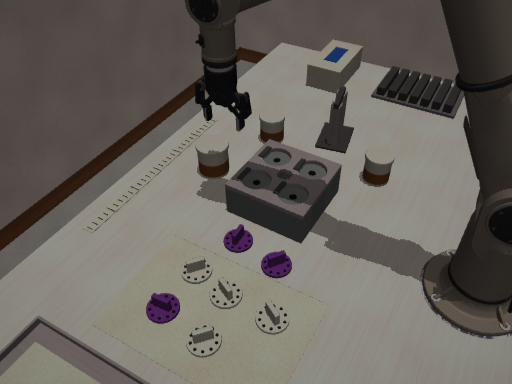

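View pics/wrist0.png

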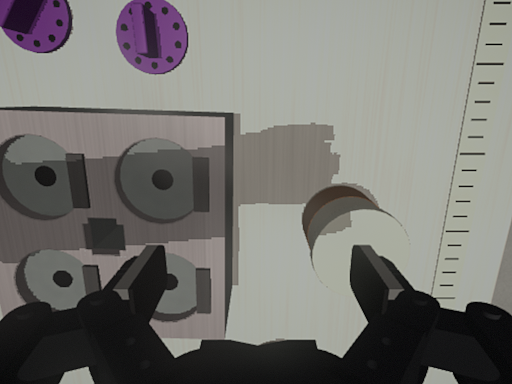

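The side view shows four white discs at (197,269), (226,291), (272,316) and (204,340). The purple decoys are at (238,238), (277,263) and (163,306). The box is centred at about (288,180), the rack with the key at (338,125), and the jars at (213,155), (272,125) and (378,165).

```bash
cat > h.py <<'E'
import numpy as np, cv2
def load(n):
    z=np.load(n); return z['p'],z['d'],z['E'],z['K']
def grab(n,save=None,png=None):
    from station import bot
    c=bot.calibration(n); p,d=bot.read_camera(n)
    if save: np.savez(save,p=p,d=d,E=c['extrinsics'],K=[c['fx'],c['fy'],c['cx'],c['cy']])
    if png: cv2.imwrite(png,p[:,:,::-1])
    return p,d,np.array(c['extrinsics']),np.array([c['fx'],c['fy'],c['cx'],c['cy']])
def cloud(d,E,K):
    v,u=np.mgrid[:d.shape[0],:d.shape[1]]
    X=np.stack([(u-K[2])/K[0]*d,(v-K[3])/K[1]*d,d],-1)
    W=X@E[:3,:3].T+E[:3,3]; W[d<=0]=np.nan
    return W
def proj(P,E,K):
    P=np.atleast_2d(P); C=(P-E[:3,3])@E[:3,:3]
    return np.stack([C[:,0]/C[:,2]*K[0]+K[2],C[:,1]/C[:,2]*K[1]+K[3]],-1)
def discs(W,p,purple=False):
    """find upright fins: z .020-.050; returns centre, yaw of fin long axis"""
    P=p.astype(int); pur=(P[...,1]<0.6*P[...,0])
    m=(W[...,2]>.018)&(W[...,2]<.052)&(pur==purple)
    m&=(W[...,0]>.3)&(W[...,0]<1)&(W[...,1]>.0)&(W[...,1]<.6)
    n,l,s,c=cv2.connectedComponentsWithStats(m.astype(np.uint8),connectivity=8)
    out=[]
    for i in range(1,n):
        if s[i,4]<25: continue
        q=W[l==i]; t=q[q[:,2]>.036]
        if len(t)<6: continue
        mu=t.mean(0); r=cv2.minAreaRect(t[:,:2].astype(np.float32)*1000)
        w=np.linalg.svd(t[:,:2]-mu[:2])[2][0]
        out.append((c[i].round(0),s[i,4],q.mean(0).round(4),np.round(mu,4),np.round(q[:,2].max(),4),round(np.degrees(np.arctan2(w[1],w[0])),1),[np.round(np.array(x)/1000,4) if not np.isscalar(x) else round(x,1) for x in r]))
    return out
E
python3 - <<'E'
from h import *
for n in("scene","side"):
    p,d,E,K=load(f'/tmp/{n}0.npz'); W=cloud(d,E,K)
    print(n)
    for k in(False,True):
        for r in discs(W,p,k): print(k,*r)
    m=(W[...,2]>.09)&(W[...,2]<.112)&(W[...,0]>.35)&(W[...,0]<1)&(abs(W[...,1])<.5)
    nn,l,s,c=cv2.connectedComponentsWithStats(m.astype(np.uint8))
    for i in range(1,nn):
        if s[i,4]>100:
            q=W[l==i]; print('top',s[i],q.mean(0).round(3),np.median(q[:,2]).round(4),cv2.minAreaRect(q[:,:2].astype(np.float32)))
E
```

```text
scene
False [332. 151.] 140 [0.4823 0.4096 0.0333] [0.4821 0.4114 0.0413] 0.045 49.8 [array([0.4816, 0.4118]), array([0.0425, 0.0166]), 47.0]
False [360. 171.] 28 [0.6001 0.3921 0.0395] [0.6019 0.3934 0.0418] 0.0445 13.4 [array([0.6052, 0.3952]), array([0.0425, 0.0117]), 17.2]
False [330. 193.] 155 [0.603  0.2655 0.0334] [0.6025 0.2668 0.041 ] 0.0451 48.9 [array([0.602 , 0.2673]), array([0.0432, 0.0116]), 49.5]
False [276. 247.] 176 [0.645  0.0296 0.0348] [0.6449 0.0292 0.044 ] 0.0513 -91.7 [array([0.6448, 0.0291]), array([0.0579, 0.0041]), 88.5]
True [362. 175.] 124 [0.6099 0.388  0.0322] [0.6104 0.3883 0.0413] 0.0459 4.8 [array([0.6094, 0.3894]), array([0.0375, 0.0098]), 3.5]
True [258. 183.] 73 [0.4405 0.1535 0.0286] [0.4352 0.1478 0.041 ] 0.0456 -111.8 [array([0.4345, 0.1487]), array([0.0085, 0.0075]), 44.6]
True [284. 208.] 116 [0.5652 0.1333 0.0346] [0.5641 0.1332 0.041 ] 0.0447 -93.0 [array([0.5647, 0.1358]), array([0.0401, 0.0126]), 82.8]
top [ 147  173  140  105 5384] [ 0.54  -0.06   0.099] 0.0989 ((0.52789306640625, -0.05177000164985657), (0.23253116011619568, 0.23321005702
[... 1258 characters left out ...]
0353] [0.5573 0.1417 0.0423] 0.0464 88.9 [array([0.5586, 0.1395]), array([0.013 , 0.0408]), 2.6]
True [276. 257.] 174 [0.4347 0.1632 0.0352] [0.4358 0.1625 0.0422] 0.0474 52.1 [array([0.4356, 0.1603]), array([0.0431, 0.0142]), 53.3]
True [161. 301.] 189 [0.5987 0.3945 0.036 ] [0.5998 0.3935 0.0419] 0.0473 -173.2 [array([0.6015, 0.3925]), array([0.0424, 0.0143]), 4.5]
top [195 134  34  22 586] [ 0.77  -0.068  0.098] 0.0981 ((0.773398220539093, -0.07079432904720306), (0.0942048579454422, 0.09952302277088165), 55.59513473510742)
top [ 225  139  117   80 3569] [ 0.521 -0.042  0.099] 0.0994 ((0.5266451239585876, -0.05260448157787323), (0.23594734072685242, 0.23345376551151276), 88.13996887207031)
```

```bash
python3 - <<'E'
from h import *
p,d,E,K=load('/tmp/side0.npz')
a=cv2.resize(p[90:300,200:400],None,fx=4,fy=4,interpolation=cv2.INTER_CUBIC)[:,:,::-1]
cv2.imwrite('pics/c1.png',np.ascontiguousarray(a)[:600])
a=cv2.resize(p[225:365,130:330],None,fx=4,fy=4,interpolation=cv2.INTER_CUBIC)[:,:,::-1]
cv2.imwrite('pics/c2.png',a)
E
```

```text
(no output)
```

View pics/c1.png

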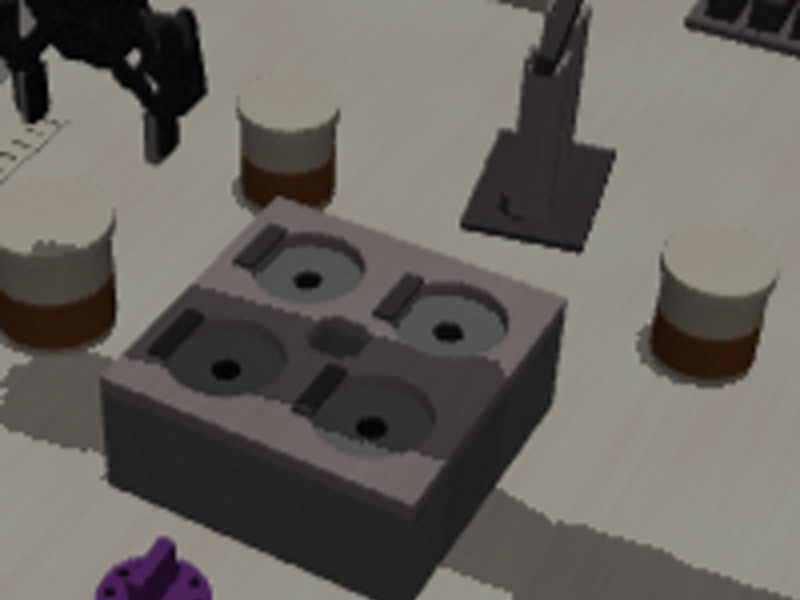

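View pics/c2.png

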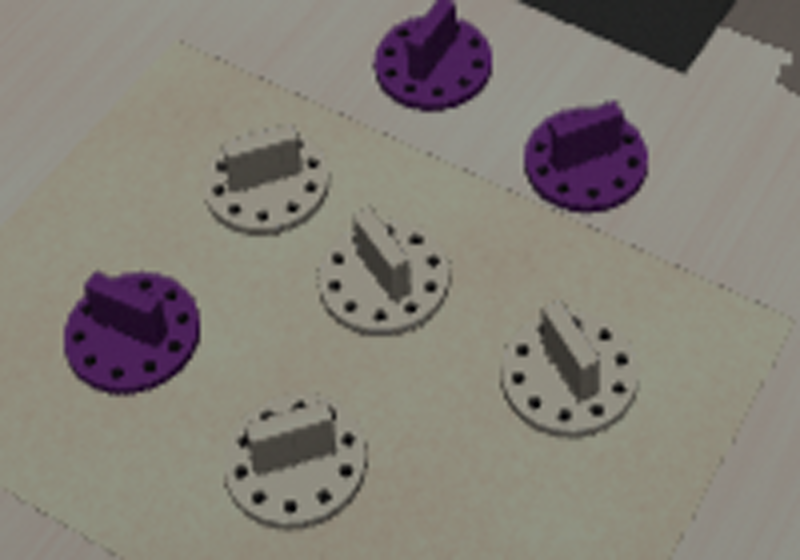

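Both crops agree with the description: four white discs, three purple decoys, and four empty seats with their lips towards +x. The candidates in the side image were whites (195,263), (225,287), (272,311), (202,333) and purples (237,234), (276,257), (161,301). I want the whites, and I'll start with the one at (195,263).

```bash
cat >> h.py <<'E'
from scipy.spatial.transform import Rotation as Rn
def Rt(o): q=o['tool_rot']; return Rn.from_quat([q[1],q[2],q[3],q[0]])
def Rgoal(yawx,tilt=0):
    """tool x at world yaw (deg), z down, then tilt about tool x"""
    a=np.radians(yawx); x=np.array([np.cos(a),np.sin(a),0]); z=np.array([0,0,-1.]); y=np.cross(z,x)
    return Rn.from_matrix(np.stack([x,y,z],1))*Rn.from_rotvec([np.radians(tilt),0,0])
def plan(pos,yawx,tilt=0,rotfirst=False):
    from station import bot
    o=bot.get_obs(); R=Rt(o); G=Rgoal(yawx,tilt)
    rv=np.degrees((R.inv()*G).as_rotvec()); dw=np.array(pos)-o['eef_pos']
    print('t',round(o['t'],2),'at',o['eef_pos'].round(4),'F',o['contact_force'].round(1),'gw',round(o['gripper_width']*85.4,1),
     '| shift-first mm',(R.inv().apply(dw)*1000).round(1),'| rot-first shift',(G.inv().apply(dw)*1000).round(1),'| rot',rv.round(2))
E
python3 - <<'E'
from h import *
plan([.60,.268,.16],48)
E
```

```text
t 0.15 at [ 0.6746 -0.      0.2446] F [ 0.6 -0.1 -0.4] gw 85.4 | shift-first mm [268.  -74.5  84.6] | rot-first shift [ 149.3 -234.8   84.6] | rot [-7.0e-02  4.0e-02  4.2e+01]
```

```bash
python3 -m crank '[[[0.0536,-0.0149,0],[0,0,0],0.0854],[[0.0536,-0.0149,0],[0,0,0],0.0854],[[0.0536,-0.0149,0],[0,0,0],0.0854],[[0.0536,-0.0149,0],[0,0,0],0.0854],[[0.0536,-0.0149,0],[0,0,0],0.0854],[[0,0,0.02],[0,0,10.5],0.0854],[[0,0,0.02],[0,0,10.5],0.0854],[[0,0,0.02],[0,0,10.5],0.0854],[[0,0,0.02],[0,0,10.5],0.0854],[[0,0,0],[0,0,0],0.0854]]' 60
python3 - <<'E'
from h import *
plan([.60,.268,.16],48)
p,d,E,K=grab('wrist','/tmp/w1.npz','pics/w1.png'); W=cloud(d,E,K)
for r in discs(W,p): print(*r)
E
```

```text
t: 1.4
eef_pos: [0.5992, 0.2676, 0.1634]
tool_rot: [0.0, 0.913, 0.408, -0.002]
contact_force: [-0.1, -0.9, 0.3]
gripper_width: 0.995
t 1.4 at [0.5992 0.2676 0.1634] F [-0.1 -0.9  0.3] gw 84.9 | shift-first mm [0.9 0.4 3.4] | rot-first shift [0.9 0.4 3.4] | rot [-0.06  0.23  0.11]
[155.  73.] 990 [0.6017 0.389  0.038 ] [0.5988 0.39   0.0437] 0.0475 177.5 [array([0.6052, 0.3926]), array([0.0439, 0.0126]), 4.8]
[ 37. 154.] 1905 [0.4828 0.4116 0.0373] [0.4817 0.4122 0.0435] 0.0475 -131.9 [array([0.4799, 0.4127]), array([0.0439, 0.0135]), 46.7]
[258. 185.] 801 [0.6021 0.2711 0.0437] [0.6012 0.27   0.0449] 0.0474 -130.2 [array([0.6005, 0.2692]), array([0.0436, 0.012 ]), 49.7]
[160. 236.] 1024 [0.505  0.2935 0.0381] [0.5038 0.2931 0.0437] 0.0474 151.5 [array([0.501 , 0.2928]), array([0.0123, 0.0442]), 62.7]
[314. 297.] 433 [0.5652 0.1485 0.0313] [0.565  0.1501 0.04  ] 0.0443 -78.2 [array([0.5666, 0.1435]), array([0.0104, 0.038 ]), 17.9]
```

View pics/w1.png

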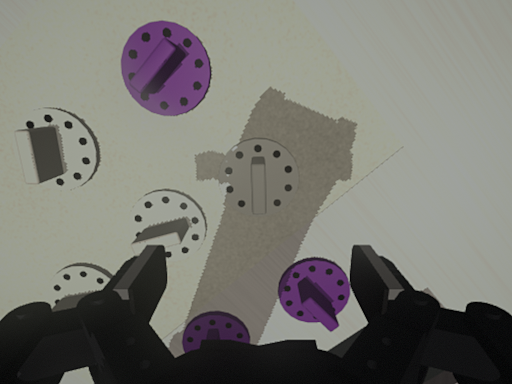

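The target white disc is centred at (258,185), aligned between the open fingers, with neighbours clear. I'll descend and grip it.

```bash
python3 -m crank '[[[0.002,0,0.05],[0,0,-1.4],0.06],[[0,0,0.05],[0,0,0],0.06],[[0,0,0.025],[0,0,0],0.06],[[0,0,0.0115],[0,0,0],0.06],[[0,0,0],[0,0,0],0.06],[[0,0,0],[0,0,0],0.0],[[0,0,0],[0,0,0],0.0],[[0,0,0],[0,0,0],0.0],[[0,0,0],[0,0,0],0.0],[[0,0,0],[0,0,0],0.0]]' 60
python3 -m crank '[[[0,0,0],[0,0,0],0.0],[[0,0,-0.02],[0,0,0],0.0],[[0,0,-0.05],[0,0,0],0.0],[[0,0,-0.05],[0,0,0],0.0],[[0,0,-0.05],[0,0,0],0.0],[[0,0,0],[0,0,0],0.0]]' 60
python3 - <<'E'
from h import *
plan([.58,.0,.2],88.15)
p,d,E,K=grab('wrist','/tmp/w2.npz','pics/w2.png')
E
```

```text
t: 2.7
eef_pos: [0.6026, 0.2699, 0.03]
tool_rot: [-0.0, 0.909, 0.418, 0.001]
contact_force: [-0.7, 0.3, 6.1]
gripper_width: 0.127
t: 3.45
eef_pos: [0.6044, 0.2705, 0.205]
tool_rot: [-0.0, 0.909, 0.418, 0.005]
contact_force: [0.4, 0.1, -1.7]
gripper_width: 0.132
t 3.45 at [0.6044 0.2705 0.205 ] F [ 0.4  0.1 -1.7] gw 11.2 | shift-first mm [-221.3  157.5    3.5] | rot-first shift [-271.1  -15.7    5. ] | rot [  0.36  -0.43 -38.76]
```

View pics/w2.png

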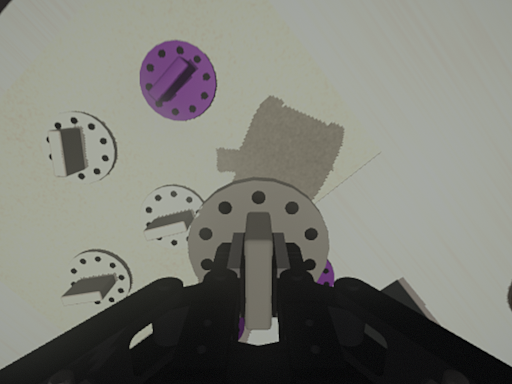

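```bash
cat >> h.py <<'E'
def inhand(p,d,E,K,o,zlo=.016,zhi=.028,dbg=None):
    """held disc in tool frame: plate rim circle fit"""
    W=cloud(d,E,K); T=(W-o['eef_pos'])@Rt(o).as_matrix()
    m=(T[...,2]>zlo)&(T[...,2]<zhi)&(abs(T[...,1])<.045)&(T[...,0]>-.03)&(T[...,0]<.06)&(p.sum(-1)>150)
    m=cv2.morphologyEx(m.astype(np.uint8),cv2.MORPH_OPEN,np.ones((3,3)))
    q=T[m>0]; zt=np.median(q[:,2])
    A=np.c_[q,np.ones(len(q))]; 
    pl=np.linalg.lstsq(np.c_[q[:,:2],np.ones(len(q))],q[:,2],rcond=None)[0]
    cs,_=cv2.findContours(m,cv2.RETR_EXTERNAL,cv2.CHAIN_APPROX_NONE)
    c=max(cs,key=cv2.contourArea)[:,0]; b=T[c[:,1],c[:,0]][:,:2]
    b=b[b[:,0]>.0]
    from scipy.optimize import least_squares
    f=least_squares(lambda v:np.hypot(b[:,0]-v[0],b[:,1]-v[1])-.038,[0,0],loss='soft_l1',f_scale=.0005)
    f2=least_squares(lambda v:np.hypot(b[:,0]-v[0],b[:,1]-v[1])-v[2],[0,0,.038],loss='soft_l1',f_scale=.0005)
    print('held: plate top z in tool',round(zt,4),'slopes deg x,y',np.degrees(pl[:2]).round(1),'centre xy',f.x.round(4),'free-R',f2.x.round(4),'n',len(q),len(b),'rms',np.sqrt(np.mean(f.fun**2)).round(5))
    return m
E
python3 - <<'E'
from h import *
from station import bot
z=np.load('/tmp/w2.npz')
m=inhand(z['p'],z['d'],z['E'],z['K'],bot.get_obs())
cv2.imwrite('pics/m2.png',m*255)
E
```

```text
held: plate top z in tool 0.0178 slopes deg x,y [0.8 0. ] centre xy [-0.0023  0.0008] free-R [-0.0005  0.0008  0.0369] n 7074 343 rms 0.01252
```

View pics/m2.png

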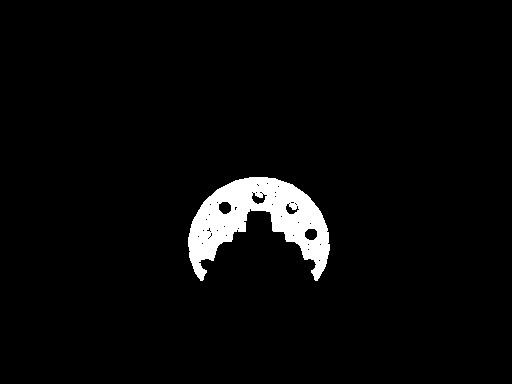

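```bash
cat >> h.py <<'E'
from scipy.optimize import least_squares
def ray_plane(uv,E,K,n,d0):
    """uv Nx2 -> world pts on plane n.x=d0"""
    uv=np.asarray(uv,float); r=np.c_[(uv[:,0]-K[2])/K[0],(uv[:,1]-K[3])/K[1],np.ones(len(uv))]@E[:3,:3].T
    c=E[:3,3]; s=(d0-c@n)/(r@n); return c+r*s[:,None]
def held(p,d,E,K,o,ztop=.022):
    W=cloud(d,E,K); Rm=Rt(o).as_matrix(); T=(W-o['eef_pos'])@Rm
    m=(T[...,2]>.008)&(T[...,2]<.032)&(abs(T[...,1])<.045)&(T[...,0]>-.03)&(T[...,0]<.06)&(p.sum(-1)>150)
    m=cv2.morphologyEx(m.astype(np.uint8),cv2.MORPH_OPEN,np.ones((3,3)))
    cs,_=cv2.findContours(m,cv2.RETR_EXTERNAL,cv2.CHAIN_APPROX_NONE)
    c=cv2.convexHull(max(cs,key=cv2.contourArea))[:,0]
    n=Rm[:,2]; T2=(ray_plane(c,E,K,n,n@o['eef_pos']+ztop)-o['eef_pos'])@Rm
    b=T2[T2[:,0]>.0,:2]
    f=least_squares(lambda v:np.hypot(b[:,0]-v[0],b[:,1]-v[1])-v[2],[0,0,.038],loss='soft_l1',f_scale=.0003)
    g=least_squares(lambda v:np.hypot(b[:,0]-v[0],b[:,1]-v[1])-.038,[0,0],loss='soft_l1',f_scale=.0003)
    print('held centre tool xy (R fixed)',g.x.round(4),'free',f.x.round(4),'n',len(b),'rms',np.sqrt(np.mean(g.fun**2)).round(5))
    return g.x
E
python3 - <<'E'
from h import *
from station import bot
z=np.load('/tmp/w2.npz')
for zt in(.018,.020,.022,.024): held(z['p'],z['d'],z['E'],z['K'],bot.get_obs(),zt)
E
```

```text
held centre tool xy (R fixed) [-0.0001  0.0008] free [0.0013 0.0008 0.0371] n 27 rms 0.00047
held centre tool xy (R fixed) [-0.0003  0.0008] free [0.0004 0.0008 0.0375] n 26 rms 0.0003
held centre tool xy (R fixed) [-0.0006  0.0008] free [-0.0004  0.0008  0.0379] n 25 rms 0.00019
held centre tool xy (R fixed) [-0.0009  0.0008] free [-0.0014  0.0008  0.0383] n 25 rms 0.00025
```

```bash
python3 -m crank '[[[0,0,-0.03],[0,0,-9.7],0.0],[[0,0,-0.03],[0,0,-9.7],0.0],[[0,0,-0.03],[0,0,-9.7],0.0],[[0,0,-0.03],[0,0,-9.7],0.0],[[-0.06,-0.009,0],[0,0,0],0.0],[[-0.06,-0.009,0],[0,0,0],0.0],[[-0.06,-0.009,0],[0,0,0],0.0],[[-0.06,-0.009,0],[0,0,0],0.0],[[-0.06,-0.009,0],[0,0,0],0.0],[[-0.06,-0.009,0],[0,0,0],0.0]]' 60
python3 -m crank '[[[0,0,0],[0,0,0],0.0],[[0,0,0],[0,0,0],0.0]]'
python3 - <<'E'
from h import *
plan([.58,.0,.2],88.15)
p,d,E,K=grab('wrist','/tmp/w3.npz','pics/w3.png')
E
```

```text
t: 4.75
eef_pos: [0.5349, -0.0904, 0.3176]
tool_rot: [-0.001, 0.718, 0.696, -0.001]
contact_force: [1.3, -0.0, -0.9]
gripper_width: 0.126
t: 5.0
eef_pos: [0.5359, -0.0881, 0.3178]
tool_rot: [-0.001, 0.718, 0.696, -0.0]
contact_force: [-0.1, 1.0, -1.3]
gripper_width: 0.126
t 5.0 at [ 0.5359 -0.0881  0.3178] F [-0.1  1.  -1.3] gw 10.8 | shift-first mm [ 89.4  41.5 117.8] | rot-first shift [ 89.5  41.2 117.8] | rot [-0.12 -0.04  0.04]
```

View pics/w3.png

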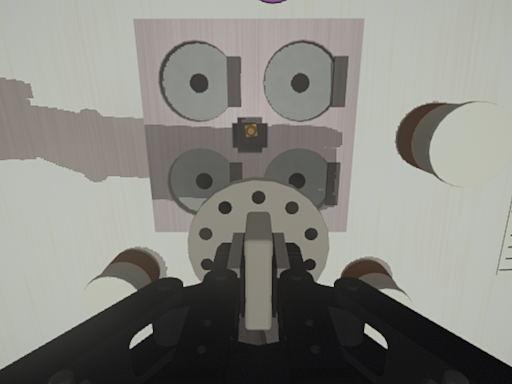

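```bash
cat > box.py <<'E'
from h import *
import sys
p,d,E,K=load(sys.argv[1]); W=cloud(d,E,K)
m=((W[...,2]>.075)&(W[...,2]<.12)&(abs(W[...,0]-.527)<.14)&(abs(W[...,1]+.052)<.14)).astype(np.uint8)
m=cv2.morphologyEx(m,cv2.MORPH_OPEN,np.ones((3,3)))
# edge pts: for rows/cols first & last
n=np.array([0,0,1.]); v,u=np.nonzero(m)
L=[];Rr=[];T=[]
for r in range(v.min()+8,v.max()-8):
    c=u[v==r]
    if len(c): L.append((c.min()-.5,r)); Rr.append((c.max()+.5,r))
for c in range(u.min()+20,u.max()-20):
    r=v[u==c]
    T.append((c,r.min()-.5))
def line(a,ax):
    q=ray_plane(a,E,K,n,.1)[:,:2]
    i=np.ones(len(q),bool)
    for _ in range(6):
        f=np.polyfit(q[i,ax],q[i,1-ax],1); e=abs(np.polyval(f,q[:,ax])-q[:,1-ax]); i=e<max(.001,2*np.median(e))
    return f
fl=line(L,1);fr=line(Rr,1);ft=line(T,0)
print('left slope deg',np.degrees(fl[0]),'x@-.052',np.polyval(fl,-.052),'right',np.degrees(fr[0]),np.polyval(fr,-.052),'top',np.degrees(ft[0]),np.polyval(ft,.527))
E
python3 box.py /tmp/w3.npz
python3 - <<'E'
from h import *
p,d,E,K=load('/tmp/w3.npz')
P=p.copy()
for c0,col in (((.5275,-.052),(0,255,0)),):
    a=np.radians(-1.85); R=np.array([[np.cos(a),-np.sin(a)],[np.sin(a),np.cos(a)]])
    def dr(pts):
        q=np.c_[np.array(pts)@R.T+c0[:2],np.full(len(pts),.1)]
        uv=proj(q,E,K); cv2.polylines(P,[np.round(uv*16).astype(int)],True,col,1,cv2.LINE_AA,4)
    h=.115; dr([(-h,-h),(h,-h),(h,h),(-h,h)])
    t=np.linspace(0,2*np.pi,60)
    for sx in(-.055,.055):
        for sy in(-.055,.055): dr(np.c_[sx+.04*np.cos(t),sy+.04*np.sin(t)]); dr([(sx+.032,sy-.025),(sx+.032,sy+.025)])
    s=.019; dr([(-s,-s),(s,-s),(s,s),(-s,s)])
a=cv2.resize(P[0:250,110:390],None,fx=2.4,fy=2.4,interpolation=cv2.INTER_CUBIC)
cv2.imwrite('pics/w3b.png',a[:,:,::-1])
E
```

```text
left slope deg 1.7441828135501096 x@-.052 0.4123485674815396 right 1.7315882382123358 0.6432032765587925 top -1.4472675136734983 0.06356609768021937
```

View pics/w3b.png

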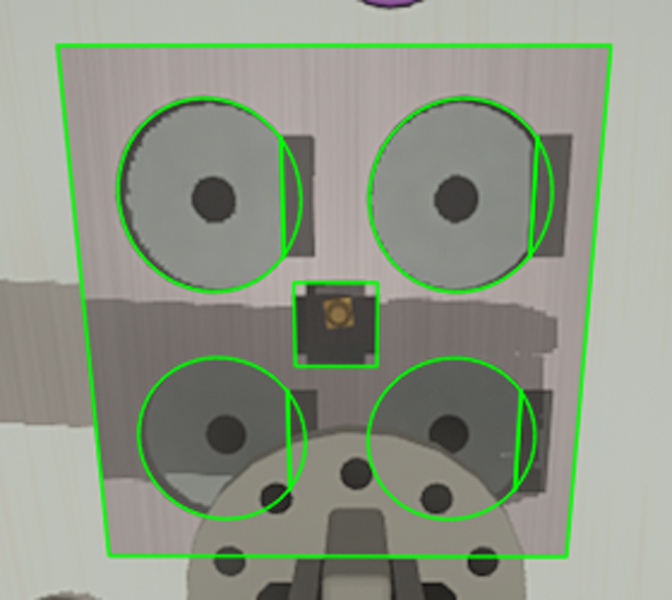

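```bash
cat >> h.py <<'E'
C0=np.array([.5277,-.0515]); YB=-1.75
a_=np.radians(YB); EX=np.array([np.cos(a_),np.sin(a_)]); EY=np.array([-np.sin(a_),np.cos(a_)])
SEAT={k:C0+.055*(sx*EX+sy*EY) for k,sx,sy in(('NE',1,1),('NW',-1,1),('SE',1,-1),('SW',-1,-1))}
def dpose(seat,xe,ze,th,h,hz=.030,dy=0):
    """mm: tcp pose so that disc bottom lower edge is at xe, ze above floor with tilt th"""
    t=np.radians(th); bx=xe/1000-.038*np.cos(t); bz=.087+ze/1000+.038*np.sin(t)
    B=np.r_[SEAT[seat]+bx*EX+dy/1000*EY,bz]; G=Rgoal(90+YB,th)
    return B-G.apply([h[0],h[1],hz]),G
def seq(poses,sub=None):
    from station import bot
    o=bot.get_obs(); R=Rt(o); x=o['eef_pos']
    print('t',round(o['t'],2),'at',x.round(4),'F',o['contact_force'].round(1),'gw',round(o['gripper_width']*85.4,1))
    for P,G in poses:
        print('shift mm',(R.inv().apply(P-x)*1000).round(1),'rot',np.degrees((R.inv()*G).as_rotvec()).round(2)); x=P;R=G
E
python3 - <<'E'
from h import *
h=(-.0006,.0008)
print(SEAT)
s='SE'
seq([dpose(s,24,80,0,h),dpose(s,28,80,17,h),dpose(s,29,25,17,h)])
E
```

```text
{'NE': array([0.58435397, 0.00179473]), 'NW': array([0.47440527, 0.00515397]), 'SE': array([ 0.58099473, -0.10815397]), 'SW': array([ 0.47104603, -0.10479473])}
t 5.05 at [ 0.5363 -0.0872  0.318 ] F [ 1.3  0.5 -1.4] gw 11.0
shift mm [-19.1  30.7 120.9] rot [-0.1  -0.04  0.05]
shift mm [  0.   14.5 -10. ] rot [17.  0.  0.]
shift mm [ 0.  17.  52.3] rot [0. 0. 0.]
```

```bash
python3 -m crank '[[[-0.0096,0.0154,0.040],[0,0,0],0.0],[[-0.0096,0.0154,0.040],[0,0,0],0.0],[[0,0.007,0.020],[8.5,0,0],0.0],[[0,0.0075,0.010],[8.5,0,0],0.0],[[0,0.0085,0.026],[0,0,0],0.0],[[0,0.0085,0.026],[0,0,0],0.0],[[0,0,0],[0,0,0],0.0],[[0,0,0],[0,0,0],0.0]]' 60
python3 - <<'E'
from h import *
h=(-.0006,.0008)
s='SE'
seq([dpose(s,29,25,17,h),dpose(s,29,1.5,17,h),dpose(s,37,1,17,h)])
p,d,E,K=grab('side','/tmp/s4.npz','pics/s4.png')
cv2.imwrite('pics/s4c.png',cv2.resize(p[90:240,200:380],None,fx=4,fy=4,interpolation=cv2.INTER_CUBIC)[:,:,::-1])
p,d,E,K=grab('wrist','/tmp/w4.npz','pics/w4.png')
E
```

```text
t: 6.05
eef_pos: [0.5814, -0.1083, 0.1538]
tool_rot: [-0.106, 0.71, 0.689, -0.103]
contact_force: [-0.5, -0.3, -0.9]
gripper_width: 0.127
t 6.05 at [ 0.5814 -0.1083  0.1538] F [-0.5 -0.3 -0.9] gw 10.8
shift mm [0.7 0.8 1.6] rot [ 0.05 -0.01  0.04]
shift mm [ 0.   6.9 22.5] rot [0. 0. 0.]
shift mm [ 0.   7.8 -1.9] rot [0. 0. 0.]
```

View pics/s4c.png

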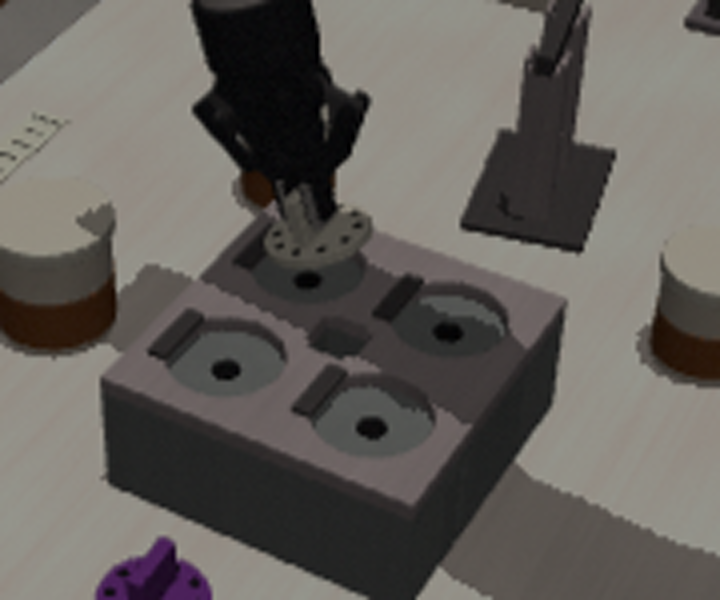

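View pics/w4.png

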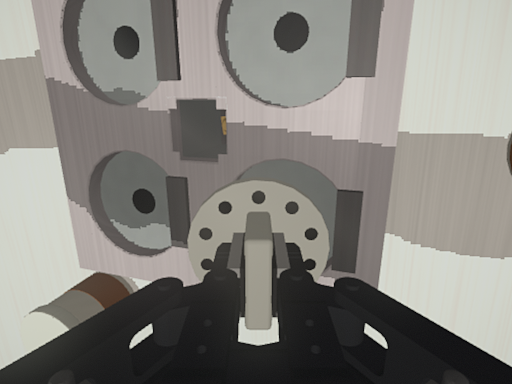

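The disc is tilted with its low edge towards the lip of the far-left seat and lines up with it, so I'll descend.

```bash
python3 -m crank '[[[0.0007,0.0038,0.012],[0,0,0],0.0],[[0,0.0039,0.012],[0,0,0],0.0],[[0,0,0],[0,0,0],0.0],[[0,0,0],[0,0,0],0.0]]' 60
python3 - <<'E'
from h import *
h=(-.0006,.0008)
s='SE'
seq([dpose(s,29,1.5,17,h),dpose(s,37,1,17,h)]+[dpose(s,37+.2*i,1-.2*i,17-3.5*i,h) for i in range(1,5)])
E
```

```text
t: 6.65
eef_pos: [0.5808, -0.1084, 0.1275]
tool_rot: [-0.107, 0.71, 0.688, -0.103]
contact_force: [0.2, 0.5, -0.8]
gripper_width: 0.128
t 6.65 at [ 0.5808 -0.1084  0.1275] F [ 0.2  0.5 -0.8] gw 10.9
shift mm [ 0.8  0.5 -1.2] rot [-0.05 -0.03 -0.04]
shift mm [ 0.   7.8 -1.9] rot [0. 0. 0.]
shift mm [-0.  -1.5  2.6] rot [-3.5  0.   0. ]
shift mm [-0.  -1.5  2.6] rot [-3.5  0.  -0. ]
shift mm [-0.  -1.5  2.6] rot [-3.5 -0.  -0. ]
shift mm [ 0.  -1.5  2.6] rot [-3.5  0.   0. ]
```

```bash
python3 -m crank '[[[0.0008,0.0042,-0.0013],[0,0,0],0.0],[[0,0.0041,-0.0013],[0,0,0],0.0],[[0,0,0],[0,0,0],0.0],[[0,0,0],[0,0,0],0.0]]' 60
python3 - <<'E'
from h import *
h=(-.0006,.0008)
s='SE'
seq([dpose(s,37,1,17,h)]+[dpose(s,37+.2*i,1-.2*i,17-3.5*i,h) for i in range(1,5)])
E
```

```text
t: 7.15
eef_pos: [0.5899, -0.1079, 0.1279]
tool_rot: [-0.106, 0.71, 0.688, -0.103]
contact_force: [-0.4, 0.6, -1.4]
gripper_width: 0.128
t 7.15 at [ 0.5899 -0.1079  0.1279] F [-0.4  0.6 -1.4] gw 10.9
shift mm [ 0.1 -0.3 -0.1] rot [ 0.01 -0.02 -0.04]
shift mm [-0.  -1.5  2.6] rot [-3.5  0.   0. ]
shift mm [-0.  -1.5  2.6] rot [-3.5  0.  -0. ]
shift mm [-0.  -1.5  2.6] rot [-3.5 -0.  -0. ]
shift mm [ 0.  -1.5  2.6] rot [-3.5  0.   0. ]
```

```bash
python3 -m crank '[[[0,-0.0015,0.0026],[-3.5,0,0],0.0],[[0,-0.0015,0.0026],[-3.5,0,0],0.0],[[0,-0.0015,0.0026],[-3.5,0,0],0.0],[[0,-0.0015,0.0026],[-3.5,0,0],0.0],[[0,0,0],[0,0,0],0.0],[[0,0,0],[0,0,0],0.0]]' 60
python3 - <<'E'
from h import *
h=(-.0006,.0008)
s='SE'
seq([dpose(s,38,0.2,3,h),dpose(s,38,0,0,h)])
E
```

```text
t: 7.9
eef_pos: [0.5822, -0.1079, 0.1193]
tool_rot: [-0.019, 0.718, 0.696, -0.018]
contact_force: [0.4, 0.5, -0.6]
gripper_width: 0.131
t 7.9 at [ 0.5822 -0.1079  0.1193] F [ 0.4  0.5 -0.6] gw 11.1
shift mm [ 0.3 -0.4  0.1] rot [-0.03  0.01 -0.04]
shift mm [ 0.  -1.5  2.3] rot [-3. -0.  0.]
```

```bash
python3 -m crank '[[[0,-0.0015,0.002],[-3,0,0],0.0],[[0,0,0],[0,0,0],0.0],[[0,0,0],[0,0,0],0.0],[[0,0,0],[0,0,0],0.03],[[0,0,0],[0,0,0],0.03],[[0,0,0],[0,0,0],0.03]]' 60
python3 - <<'E'
from h import *
plan([.505,.293,.2],152)
E
python3 -m crank '[[[0,0,-0.03],[0,0,0],0.04],[[0,0,-0.06],[0,0,0],0.04],[[0.02,0,-0.06],[0,0,0],0.04],[[0,0,0],[0,0,0],0.04],[[0,0,0],[0,0,0],0.04]]' 60
python3 - <<'E'
from h import *
plan([.505,.293,.2],152)
p,d,E,K=grab('wrist','/tmp/w5.npz','pics/w5.png')
p,d,E,K=grab('side','/tmp/s5.npz','pics/s5.png'); W=cloud(d,E,K)
for r in discs(W,p): print(*r)
cv2.imwrite('pics/s5c.png',cv2.resize(p[130:240,200:380],None,fx=4,fy=4,interpolation=cv2.INTER_CUBIC)[:,:,::-1])
E
```

```text
t: 8.65
eef_pos: [0.5804, -0.1078, 0.1172]
tool_rot: [0.0, 0.718, 0.696, 0.0]
contact_force: [0.2, -0.3, 0.3]
gripper_width: 0.349
t 8.65 at [ 0.5804 -0.1078  0.1172] F [ 0.2 -0.3  0.3] gw 29.8 | shift-first mm [398.2 -88.  -82.9] | rot-first shift [254.7 318.4 -82.8] | rot [  0.    0.  -63.8]
t: 9.28
eef_pos: [0.5805, -0.088, 0.2661]
tool_rot: [-0.0, 0.718, 0.696, -0.0]
contact_force: [0.9, 0.2, 0.1]
gripper_width: 0.472
t 9.28 at [ 0.5805 -0.088   0.2661] F [0.9 0.2 0.1] gw 40.3 | shift-first mm [378.4 -87.4  66.1] | rot-first shift [245.5 300.9  66.1] | rot [-2.000e-02 -0.000e+00 -6.379e+01]
[269. 219.] 766 [0.5122 0.0582 0.035 ] [0.5134 0.0582 0.0438] 0.0519 -177.5 [array([0.5213, 0.0596]), array([0.238 , 0.0637]), 13.4]
[225. 287.] 160 [0.4954 0.2952 0.0365] [0.4972 0.2931 0.0423] 0.0472 155.0 [array([0.4977, 0.2924]), array([0.0122, 0.0472]), 63.7]
[272. 311.] 183 [0.3719 0.2988 0.037 ] [0.3726 0.297  0.0425] 0.0469 148.3 [array([0.3743, 0.2952]), array([0.0131, 0.0452]), 56.8]
[202. 333.] 234 [0.4747 0.4146 0.0362] [0.4762 0.4138 0.0424] 0.0475 49.6 [array([0.4768, 0.4127]), array([0.0434, 0.0144]), 48.0]
```

View pics/w5.png

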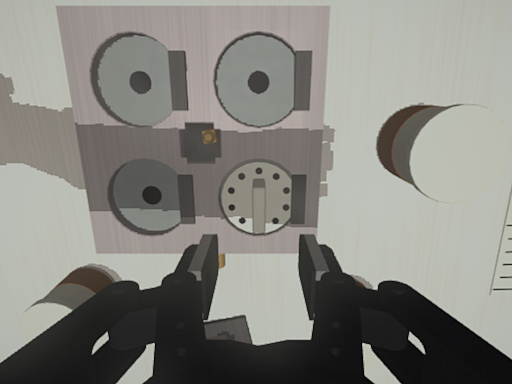

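View pics/s5.png

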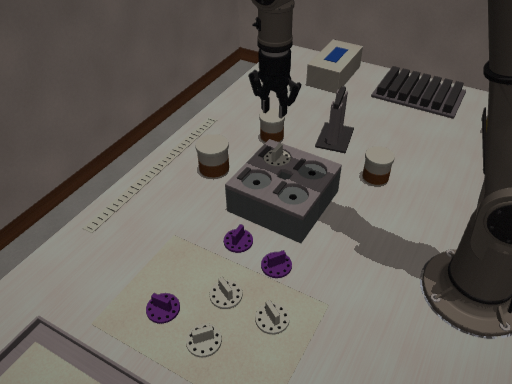

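The disc sits in the far-right seat of the wrist view at (259,197), tucked under the lip, and looks flat. The next one is the white disc at side pixel (225,287).

```bash
python3 -m crank '[[[0.054,-0.0129,0],[0,0,0],0.06],[[0.054,-0.0129,0],[0,0,0],0.06],[[0.054,-0.0129,0],[0,0,0],0.06],[[0.054,-0.0129,0],[0,0,0],0.06],[[0.054,-0.0129,0],[0,0,0],0.06],[[0.054,-0.0129,0],[0,0,0],0.06],[[0.054,-0.0129,0.01],[0,0,0],0.06],[[0,0,0.016],[0,0,-10.6],0.06],[[0,0,0.016],[0,0,-10.6],0.06],[[0,0,0.016],[0,0,-10.6],0.06]]' 60
python3 -m crank '[[[0,0,0.016],[0,0,-10.6],0.06],[[0,0,0.016],[0,0,-10.6],0.06],[[0,0,0.016],[0,0,-10.6],0.06],[[0,0,0],[0,0,0],0.06],[[0,0,0],[0,0,0],0.06]]' 60
cat > near.py <<'E'
import sys
from h import *
x,y=float(sys.argv[1]),float(sys.argv[2])
p,d,E,K=grab('wrist','/tmp/w.npz',sys.argv[3]); W=cloud(d,E,K)
P=p.astype(int); m=(W[...,2]>.041)&(W[...,2]<.055)&(np.hypot(W[...,0]-x,W[...,1]-y)<.045)
m=cv2.morphologyEx(m.astype(np.uint8),cv2.MORPH_OPEN,np.ones((2,2)))
v,u=np.nonzero(m); q=ray_plane(np.c_[u,v],E,K,np.array([0,0,1.]),.044)[:,:2]
r=cv2.minAreaRect((q*1000).astype(np.float32)); w=np.linalg.svd(q-q.mean(0),full_matrices=False)[2][0]; a=np.degrees(np.arctan2(w[1],w[0]))%180
print('fin',np.array(r[0])/1000,r[1],'yaw',a,'rgb',P[m>0].mean(0).round())
plan([r[0][0]/1000,r[0][1]/1000,.030],a if a>20 else a+180)
E
python3 near.py .501 .293 pics/w6.png
```

```text
t: 10.62
eef_pos: [0.5018, 0.2919, 0.2061]
tool_rot: [-0.001, 0.497, 0.868, -0.001]
contact_force: [-0.6, -0.3, -0.8]
gripper_width: 0.705
t: 11.25
eef_pos: [0.5025, 0.2924, 0.1601]
tool_rot: [-0.0, 0.246, 0.969, -0.0]
contact_force: [0.7, -0.3, -0.1]
gripper_width: 0.704
fin [0.50039288 0.29342148] (11.932315826416016, 44.15154266357422) yaw 153.70391149684878 rgb [123. 121. 110.]
t 11.3 at [0.5027 0.2927 0.1606] F [-0.2  0.2  0.3] gw 60.0 | shift-first mm [  2.4  -0.4 130.6] | rot-first shift [  2.4  -0.3 130.6] | rot [ 0.01  0.   -2.08]
```

View pics/w6.png

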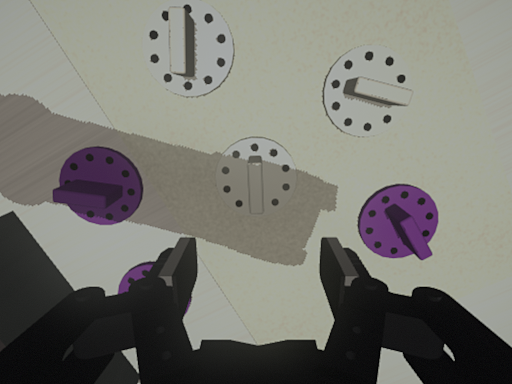

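```bash
python3 -m crank '[[[0.0024,-0.0004,0.05],[0,0,-2.1],0.06],[[0,0,0.05],[0,0,0],0.06],[[0,0,0.02],[0,0,0],0.06],[[0,0,0.010],[0,0,0],0.06],[[0,0,0],[0,0,0],0.03],[[0,0,0],[0,0,0],0.0],[[0,0,0],[0,0,0],0.0],[[0,0,0],[0,0,0],0.0],[[0,0,0],[0,0,0],0.0],[[0,0,0],[0,0,0],0.0]]' 60
python3 -m crank '[[[0,0,-0.02],[0,0,0],0.0],[[0,0,-0.05],[0,0,0],0.0],[[0,0,-0.06],[0,0,0],0.0],[[0,0,-0.06],[0,0,0],0.0],[[0,0,0],[0,0,0],0.0],[[0,0,0],[0,0,0],0.0]]' 60
cat > heldnow.py <<'E'
import sys
from h import *
from station import bot
o=bot.get_obs(); p,d,E,K=grab('wrist','/tmp/w.npz',sys.argv[1])
for zt in(.0215,.023): held(p,d,E,K,o,zt)
E
python3 heldnow.py pics/w7.png
python3 - <<'E'
from h import *
seq([dpose('SW',24,80,0,(0,0))])
E
```

```text
t: 12.55
eef_pos: [0.5012, 0.294, 0.0319]
tool_rot: [0.001, 0.226, 0.974, 0.001]
contact_force: [-0.4, 0.1, 7.2]
gripper_width: 0.129
t: 13.3
eef_pos: [0.4998, 0.293, 0.2207]
tool_rot: [0.0, 0.226, 0.974, -0.0]
contact_force: [0.8, -0.6, -1.9]
gripper_width: 0.13
held centre tool xy (R fixed) [0.0018 0.0016] free [0.0031 0.0015 0.037 ] n 28 rms 0.00054
held centre tool xy (R fixed) [0.0015 0.0016] free [0.0024 0.0015 0.0373] n 28 rms 0.00038
t 13.35 at [0.4993 0.2927 0.2196] F [-0.1 -0.2 -2.1] gw 10.8
shift mm [-136.8 -375.1   23.2] rot [-1.200e-01  2.000e-02  6.565e+01]
```

View pics/w7.png

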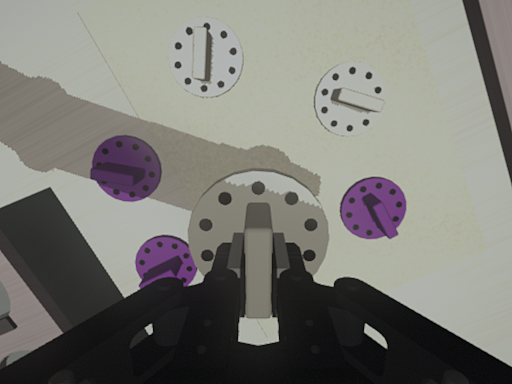

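```bash
python3 -m crank '[[[0,0,-0.01],[0,0,9.4],0.0],[[0,0,-0.01],[0,0,9.4],0.0],[[0,0,-0.01],[0,0,9.4],0.0],[[0,0,0],[0,0,9.4],0.0],[[0,0,0],[0,0,9.4],0.0],[[0,0,0],[0,0,9.4],0.0],[[0,0,0],[0,0,9.3],0.0],[[-0.057,-0.0044,0],[0,0,0],0.0],[[-0.057,-0.0044,0],[0,0,0],0.0],[[-0.057,-0.0044,0],[0,0,0],0.0]]' 60
python3 -m crank '[[[-0.057,-0.0044,0],[0,0,0],0.0],[[-0.057,-0.0044,0],[0,0,0],0.0],[[-0.057,-0.0044,0],[0,0,0],0.0],[[-0.057,-0.0044,0],[0,0,0],0.0],[[0,0,0],[0,0,0],0.0],[[0,0,0],[0,0,0],0.0],[[0,0,0],[0,0,0],0.0]]' 60
python3 heldnow.py pics/w8.png
python3 - <<'E'
from h import *
h=(.0015,.0010)
s='SW'
seq([dpose(s,24,80,0,h,.0315),dpose(s,28,80,17,h,.0315),dpose(s,29,25,17,h,.0315)])
E
```

```text
t: 14.6
eef_pos: [0.4802, 0.1209, 0.2485]
tool_rot: [-0.001, 0.718, 0.696, -0.002]
contact_force: [1.2, -0.4, -0.9]
gripper_width: 0.13
t: 15.48
eef_pos: [0.4568, -0.1028, 0.2497]
tool_rot: [-0.001, 0.717, 0.697, -0.0]
contact_force: [0.3, 0.7, -0.8]
gripper_width: 0.129
held centre tool xy (R fixed) [0.0029 0.0009] free [0.0041 0.0008 0.037 ] n 28 rms 0.00053
held centre tool xy (R fixed) [0.0026 0.0009] free [0.0034 0.0008 0.0374] n 28 rms 0.00038
t 15.53 at [ 0.4569 -0.1029  0.2499] F [ 0.6  1.  -1.4] gw 10.6
shift mm [-3.  -0.7 51.4] rot [-0.06 -0.02  0.1 ]
shift mm [  0.   14.9 -10. ] rot [17.  0.  0.]
shift mm [ 0.  17.  52.3] rot [0. 0. 0.]
```

View pics/w8.png

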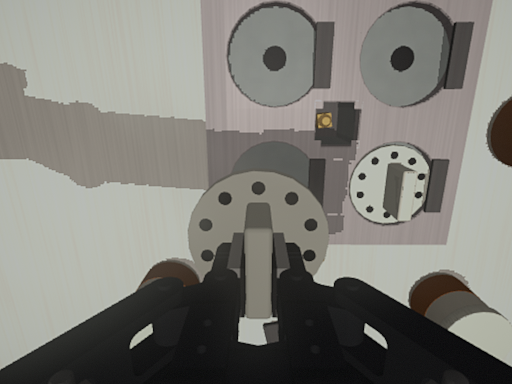

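```bash
python3 -m crank '[[[-0.0039,-0.0007,0.0255],[0,0,0],0.0],[[0,0.007,0.016],[8.5,0,0],0.0],[[0,0.0078,0],[8.5,0,0],0.0],[[0,0.0085,0.026],[0,0,0],0.0],[[0,0.0085,0.026],[0,0,0],0.0],[[0,0,0],[0,0,0],0.0],[[0,0,0],[0,0,0],0.0],[[0,0,0],[0,0,0],0.0]]' 60
python3 heldnow.py pics/w9.png
python3 - <<'E'
from h import *
h=(.0024,.0009)
s='SW'
seq([dpose(s,29,1,17,h,.032),dpose(s,37,1,17,h,.032)])
E
```

```text
t: 16.52
eef_pos: [0.4726, -0.1086, 0.1542]
tool_rot: [-0.105, 0.71, 0.688, -0.102]
contact_force: [0.7, -0.2, -1.1]
gripper_width: 0.126
held centre tool xy (R fixed) [0.0029 0.0004] free [0.0041 0.0004 0.037 ] n 25 rms 0.00053
held centre tool xy (R fixed) [0.0027 0.0004] free [0.0034 0.0004 0.0374] n 25 rms 0.00037
t 16.57 at [ 0.4725 -0.1087  0.1541] F [-0.3  0.6 -1.4] gw 11.0
shift mm [ 1.5  6.6 23.2] rot [ 0.12 -0.01 -0.04]
shift mm [ 0.   7.7 -2.3] rot [0. 0. 0.]
```

View pics/w9.png

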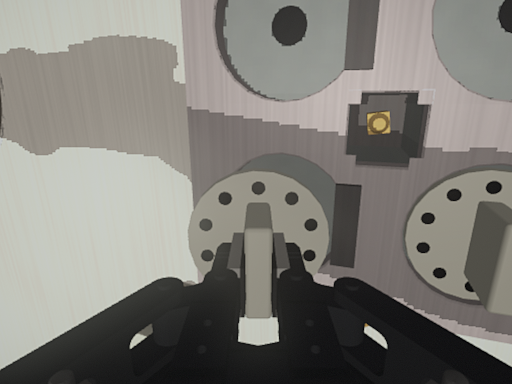

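```bash
python3 -m crank '[[[0.0013,0.0033,0.0115],[0,0,0],0.0],[[0,0.0033,0.0115],[0,0,0],0.0],[[0,0,0],[0,0,0],0.0],[[0,0,0],[0,0,0],0.0]]' 60
python3 - <<'E'
from h import *
h=(.0025,.0007)
s='SW'
seq([dpose(s,29,1,17,h,.032),dpose(s,37,1,17,h,.032)])
E
```

```text
t: 17.08
eef_pos: [0.4712, -0.1074, 0.1286]
tool_rot: [-0.106, 0.71, 0.688, -0.103]
contact_force: [-0.0, -0.4, -0.0]
gripper_width: 0.127
t 17.07 at [ 0.4712 -0.1074  0.1286] F [-0.  -0.4 -0. ] gw 10.9
shift mm [ 0.1  0.7 -1.6] rot [-0.04 -0.02 -0.05]
shift mm [ 0.   7.7 -2.3] rot [0. 0. 0.]
```

```bash
python3 -m crank '[[[0,0.0012,-0.0018],[0,0,0],0.0],[[0,0.0036,-0.001],[0,0,0],0.0],[[0,0.0036,-0.0009],[0,0,0],0.0],[[0,0,0],[0,0,0],0.0],[[0,0,0],[0,0,0],0.0]]' 60
python3 - <<'E'
from h import *
h=(.0025,.0007)
s='SW'
seq([dpose(s,37,1,17,h,.032)]+[dpose(s,37+.2*i,1-.2*i,17-3.5*i,h,.032) for i in range(1,5)])
E
```

```text
t: 17.7
eef_pos: [0.4805, -0.1077, 0.1301]
tool_rot: [-0.106, 0.71, 0.688, -0.103]
contact_force: [-1.2, -0.3, -1.9]
gripper_width: 0.126
t 17.7 at [ 0.4805 -0.1077  0.1301] F [-1.2 -0.3 -1.9] gw 10.8
shift mm [ 0.1 -0.2  0.3] rot [-0.   -0.01 -0.05]
shift mm [ 0.  -1.6  2.6] rot [-3.5  0.   0. ]
shift mm [ 0.  -1.6  2.6] rot [-3.5  0.  -0. ]
shift mm [-0.  -1.6  2.6] rot [-3.5 -0.  -0. ]
shift mm [-0.  -1.7  2.6] rot [-3.5  0.   0. ]
```

```bash
python3 -m crank '[[[0,-0.0016,0.0026],[-3.5,0,0],0.0],[[0,-0.0016,0.0026],[-3.5,0,0],0.0],[[0,-0.0016,0.0026],[-3.5,0,0],0.0],[[0,-0.0017,0.0026],[-3.5,0,0],0.0],[[0,0,0],[0,0,0],0.0],[[0,-0.0015,0.0022],[-3,0,0],0.0],[[0,0,0],[0,0,0],0.0],[[0,0,0],[0,0,0],0.0]]' 60
python3 - <<'E'
from h import *
h=(.0025,.0007)
seq([dpose('SW',38,0,0,h,.032)])
E
python3 -m crank '[[[0,0,0],[0,0,0],0.03],[[0,0,0],[0,0,0],0.03],[[0,0,0],[0,0,0],0.03],[[0,0,-0.03],[0,0,0],0.04],[[0,0,-0.06],[0,0,0],0.04],[[0,0,-0.06],[0,0,0],0.04],[[0,0,0],[0,0,0],0.04],[[0,0,0],[0,0,0],0.04]]' 60
python3 - <<'E'
from h import *
p,d,E,K=grab('wrist','/tmp/w10.npz','pics/w10.png')
p,d,E,K=grab('side','/tmp/s10.npz','pics/s10.png'); W=cloud(d,E,K)
for r in discs(W,p): print(*r)
plan([.374,.297,.24],148)
E
```

```text
t: 18.7
eef_pos: [0.4711, -0.1074, 0.1194]
tool_rot: [-0.0, 0.718, 0.696, -0.0]
contact_force: [0.2, -0.2, -1.7]
gripper_width: 0.13
t 18.7 at [ 0.4711 -0.1074  0.1194] F [ 0.2 -0.2 -1.7] gw 11.1
shift mm [ 0.1 -0.9  0.4] rot [-0.04  0.   -0.04]
t: 19.7
eef_pos: [0.4701, -0.1073, 0.2691]
tool_rot: [-0.0, 0.718, 0.696, 0.0]
contact_force: [-0.5, -0.1, -1.6]
gripper_width: 0.468
[269. 219.] 769 [0.5126 0.0583 0.0353] [0.5121 0.058  0.044 ] 0.0519 -177.4 [array([0.5211, 0.0597]), array([0.2387, 0.0632]), 13.2]
[272. 311.] 183 [0.372  0.2987 0.0369] [0.3731 0.2967 0.0423] 0.0463 148.8 [array([0.3735, 0.2955]), array([0.0131, 0.0442]), 60.0]
[202. 333.] 236 [0.4748 0.4147 0.036 ] [0.476  0.4137 0.0424] 0.0471 48.9 [array([0.4766, 0.4129]), array([0.0437, 0.0142]), 50.3]
t 19.8 at [ 0.4695 -0.1072  0.2679] F [ 0.5  0.2 -0.2] gw 40.1 | shift-first mm [ 401.  -108.1   28.2] | rot-first shift [295.2 292.2  27.9] | rot [ -0.14  -0.09 -59.8 ]
```

View pics/w10.png

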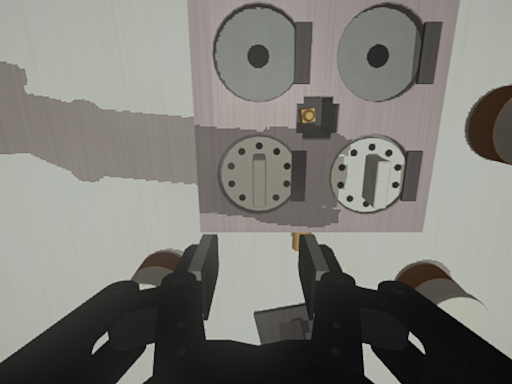

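```bash
python3 -m crank '[[[0.0573,-0.0144,0],[0,0,0],0.06],[[0.0573,-0.0144,0],[0,0,0],0.06],[[0.0573,-0.0154,0],[0,0,0],0.06],[[0.0573,-0.0154,0],[0,0,0],0.06],[[0.0573,-0.0154,0],[0,0,0],0.06],[[0.0573,-0.0164,0],[0,0,0],0.06],[[0.0573,-0.0164,0.01],[0,0,0],0.06],[[0,0,0.016],[0,0,-10],0.06],[[0,0,0.016],[0,0,-10],0.06],[[0,0,0.016],[0,0,-10],0.06]]' 60
python3 -m crank '[[[0,0,0.016],[0,0,-10],0.06],[[0,0,0.016],[0,0,-10],0.06],[[0,0,0.016],[0,0,-10],0.06],[[0,0,0],[0,0,0],0.06],[[0,0,0],[0,0,0],0.06]]' 60
python3 near.py .375 .296 pics/w11.png
```

```text
t: 21.05
eef_pos: [0.3744, 0.2964, 0.2091]
tool_rot: [-0.001, 0.511, 0.86, -0.002]
contact_force: [0.7, -0.0, -0.6]
gripper_width: 0.701
t: 21.68
eef_pos: [0.3752, 0.2968, 0.1631]
tool_rot: [-0.0, 0.276, 0.961, -0.0]
contact_force: [0.6, 1.1, -0.4]
gripper_width: 0.703
fin [0.37616968 0.29659113] (11.466048240661621, 43.33856964111328) yaw 148.49400735454503 rgb [113. 111. 100.]
t 21.73 at [0.3754 0.297  0.1634] F [ 0.8 -0.1 -0.2] gw 60.0 | shift-first mm [-9.000e-01  1.000e-01  1.334e+02] | rot-first shift [-8.000e-01  1.000e-01  1.334e+02] | rot [ 0.   -0.01 -0.46]
```

View pics/w11.png

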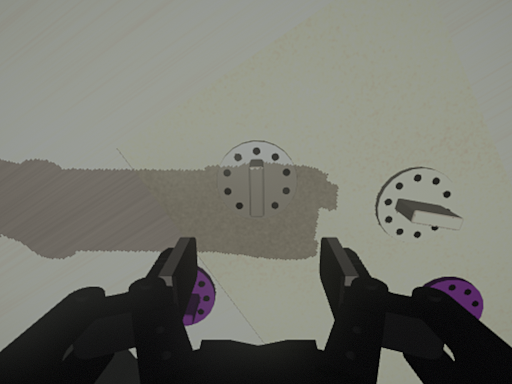

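```bash
python3 -m crank '[[[-0.0009,0,0.05],[0,0,-0.5],0.06],[[0,0,0.05],[0,0,0],0.06],[[0,0,0.02],[0,0,0],0.06],[[0,0,0.012],[0,0,0],0.06],[[0,0,0],[0,0,0],0.03],[[0,0,0],[0,0,0],0.0],[[0,0,0],[0,0,0],0.0],[[0,0,0],[0,0,0],0.0],[[0,0,0],[0,0,0],0.0],[[0,0,0],[0,0,0],0.0]]' 60
python3 -m crank '[[[0,0,-0.02],[0,0,0],0.0],[[0,0,-0.05],[0,0,0],0.0],[[0,0,-0.06],[0,0,0],0.0],[[0,0,-0.06],[0,0,0],0.0],[[0,0,-0.02],[0,0,0],0.0],[[0,0,0],[0,0,0],0.0],[[0,0,0],[0,0,0],0.0]]' 60
python3 heldnow.py pics/w12.png
python3 - <<'E'
from h import *
plan(np.r_[SEAT['NE']+(-.012)*EX,.25],90+YB)
E
```

```text
t: 22.98
eef_pos: [0.3768, 0.297, 0.0324]
tool_rot: [0.001, 0.27, 0.963, 0.001]
contact_force: [-0.5, -0.2, 6.7]
gripper_width: 0.126
t: 23.85
eef_pos: [0.3755, 0.2957, 0.2401]
tool_rot: [-0.0, 0.27, 0.963, -0.001]
contact_force: [0.2, -0.5, -1.3]
gripper_width: 0.131
held centre tool xy (R fixed) [0.0013 0.0013] free [0.0032 0.0014 0.0366] n 22 rms 0.0006
held centre tool xy (R fixed) [0.0011 0.0013] free [0.0025 0.0014 0.0369] n 22 rms 0.00047
t 23.9 at [0.3754 0.2956 0.2397] F [ 0.4 -0.9 -1.4] gw 10.8 | shift-first mm [-320.8 -148.4  -10.1] | rot-first shift [-287.3  205.9  -10.3] | rot [-1.600e-01  4.000e-02  6.045e+01]
```

View pics/w12.png

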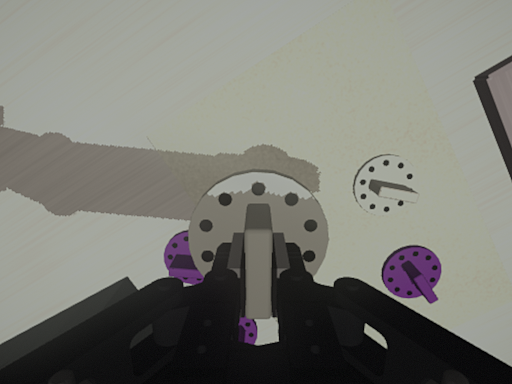

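```bash
python3 -m crank '[[[0,0,0],[0,0,10.1],0.0],[[0,0,0],[0,0,10.1],0.0],[[0,0,0],[0,0,10.1],0.0],[[0,0,0],[0,0,10.1],0.0],[[0,0,0],[0,0,10.1],0.0],[[0,0,0],[0,0,10],0.0],[[-0.0479,0.0343,-0.003],[0,0,0],0.0],[[-0.0479,0.0343,-0.003],[0,0,0],0.0],[[-0.0479,0.0343,-0.003],[0,0,0],0.0],[[-0.0479,0.0343,0],[0,0,0],0.0]]' 60
python3 -m crank '[[[-0.0479,0.0343,0],[0,0,0],0.0],[[-0.0479,0.0343,0],[0,0,0],0.0],[[0,0,0],[0,0,0],0.0],[[0,0,0],[0,0,0],0.0],[[0,0,0],[0,0,0],0.0]]' 60
python3 heldnow.py pics/w13.png
python3 - <<'E'
from h import *
h=(.0018,.0009)
s='NE'
seq([dpose(s,24,80,0,h,.032),dpose(s,28,80,17,h,.032),dpose(s,29,25,17,h,.032)])
E
```

```text
t: 25.15
eef_pos: [0.5075, 0.0989, 0.2488]
tool_rot: [-0.0, 0.718, 0.696, -0.001]
contact_force: [0.9, 0.7, -1.0]
gripper_width: 0.129
t: 25.78
eef_pos: [0.5719, 0.0045, 0.2495]
tool_rot: [-0.001, 0.717, 0.697, -0.0]
contact_force: [0.2, 0.3, -1.1]
gripper_width: 0.126
held centre tool xy (R fixed) [0.0023 0.0006] free [0.004  0.0008 0.0366] n 24 rms 0.00061
held centre tool xy (R fixed) [0.002  0.0008] free [0.0035 0.0007 0.0369] n 23 rms 0.00047
t 25.82 at [0.5721 0.0044 0.2498] F [ 0.1  0.4 -1.4] gw 10.9
shift mm [-4.1 -2.5 50.8] rot [-0.06 -0.02  0.1 ]
shift mm [ -0.   15.1 -10. ] rot [17.  0.  0.]
shift mm [-0.  17.  52.3] rot [0. 0. 0.]
```

View pics/w13.png

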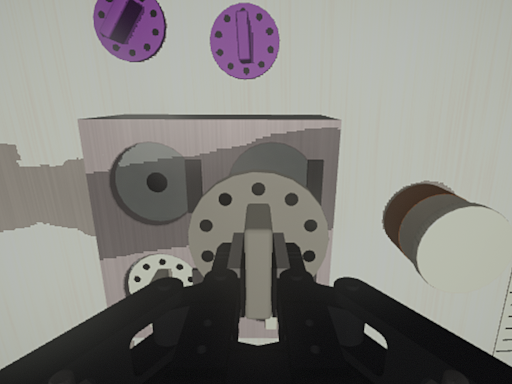

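```bash
python3 -m crank '[[[-0.0041,-0.0025,0.0255],[0,0,0],0.0],[[0,0.007,0.016],[8.5,0,0],0.0],[[0,0.008,0],[8.5,0,0],0.0],[[0,0.0085,0.026],[0,0,0],0.0],[[0,0.0085,0.026],[0,0,0],0.0],[[0,0,0],[0,0,0],0.0],[[0,0,0],[0,0,0],0.0],[[0,0,0],[0,0,0],0.0]]' 60
python3 heldnow.py pics/w14.png
python3 - <<'E'
from h import *
h=(.0018,.0008)
seq([dpose('NE',29,1,17,h,.032),dpose('NE',37,1,17,h,.032)])
E
```

```text
t: 26.82
eef_pos: [0.5869, -0.0015, 0.1544]
tool_rot: [-0.105, 0.71, 0.689, -0.102]
contact_force: [-0.3, 0.1, -0.8]
gripper_width: 0.131
held centre tool xy (R fixed) [0.0024 0.0002] free [0.004  0.0004 0.0366] n 26 rms 0.00064
held centre tool xy (R fixed) [0.0021 0.0003] free [0.0035 0.0004 0.0369] n 25 rms 0.00049
t 26.88 at [ 0.5868 -0.0016  0.1542] F [ 0.2 -0.1 -1.2] gw 11.0
shift mm [ 1.5  5.8 23.6] rot [ 0.13 -0.03 -0.04]
shift mm [ 0.   7.7 -2.3] rot [0. 0. 0.]
```

View pics/w14.png

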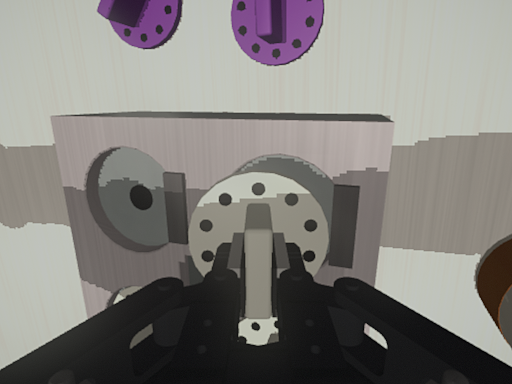

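```bash
python3 -m crank '[[[0.0014,0.0029,0.0112],[0,0,0],0.0],[[0,0.0029,0.0112],[0,0,0],0.0],[[0,0,0],[0,0,0],0.0],[[0,0,0],[0,0,0],0.0]]' 60
python3 - <<'E'
from h import *
h=(.0018,.0008)
seq([dpose('NE',29,1,17,h,.032),dpose('NE',37,1,17,h,.032)])
E
```

```text
t: 27.38
eef_pos: [0.5849, -0.0004, 0.1292]
tool_rot: [-0.106, 0.71, 0.688, -0.103]
contact_force: [-0.4, 0.2, 0.2]
gripper_width: 0.127
t 27.38 at [ 5.849e-01 -4.000e-04  1.292e-01] F [-0.4  0.2  0.2] gw 10.8
shift mm [ 0.4  0.4 -0.9] rot [-0.05 -0.01 -0.05]
shift mm [ 0.   7.7 -2.3] rot [0. 0. 0.]
```

```bash
python3 -m crank '[[[0.0003,0.0012,-0.0018],[0,0,0],0.0],[[0,0.0035,-0.001],[0,0,0],0.0],[[0,0.0035,-0.0009],[0,0,0],0.0],[[0,0,0],[0,0,0],0.0],[[0,0,0],[0,0,0],0.0]]' 60
python3 - <<'E'
from h import *
h=(.0018,.0008)
seq([dpose('NE',37,1,17,h,.032)]+[dpose('NE',37+.2*i,1-.2*i,17-3.5*i,h,.032) for i in range(1,5)])
E
```

```text
t: 28.0
eef_pos: [0.594, -0.0004, 0.1308]
tool_rot: [-0.106, 0.71, 0.688, -0.103]
contact_force: [0.2, -0.0, -0.5]
gripper_width: 0.128
t 28.0 at [ 5.940e-01 -4.000e-04  1.308e-01] F [ 0.2 -0.  -0.5] gw 11.0
shift mm [ 0.1 -0.2  1. ] rot [-0.   -0.01 -0.05]
shift mm [-0.  -1.6  2.6] rot [-3.5  0.   0. ]
shift mm [-0.  -1.6  2.6] rot [-3.5  0.  -0. ]
shift mm [ 0.  -1.6  2.6] rot [-3.5 -0.  -0. ]
shift mm [-0.  -1.7  2.6] rot [-3.5  0.   0. ]
```

```bash
python3 -m crank '[[[0,-0.0016,0.003],[-3.5,0,0],0.0],[[0,-0.0016,0.0027],[-3.5,0,0],0.0],[[0,-0.0016,0.0027],[-3.5,0,0],0.0],[[0,-0.0017,0.0027],[-3.5,0,0],0.0],[[0,0,0],[0,0,0],0.0],[[0,-0.0015,0.0022],[-3,0,0],0.0],[[0,0,0],[0,0,0],0.0],[[0,0,0],[0,0,0],0.0]]' 60
python3 - <<'E'
from h import *
h=(.0018,.0008)
seq([dpose('NE',38,0,0,h,.032)])
E
python3 -m crank '[[[0,0,0],[0,0,0],0.03],[[0,0,0],[0,0,0],0.03],[[0,0,0],[0,0,0],0.03],[[0,0,-0.03],[0,0,0],0.04],[[-0.02,0,-0.06],[0,0,0],0.04],[[-0.02,0,-0.06],[0,0,0],0.04],[[0,0,0],[0,0,0],0.04],[[0,0,0],[0,0,0],0.04]]' 60
python3 - <<'E'
from h import *
p,d,E,K=grab('wrist','/tmp/w15.npz','pics/w15.png')
p,d,E,K=grab('side','/tmp/s15.npz','pics/s15.png'); W=cloud(d,E,K)
for r in discs(W,p): print(*r)
plan([.480,.413,.24],48)
E
```

```text
t: 29.0
eef_pos: [0.5839, 0.0, 0.1195]
tool_rot: [-0.001, 0.718, 0.696, -0.001]
contact_force: [-2.4, -0.1, 4.3]
gripper_width: 0.127
t 29.0 at [0.5839 0.     0.1195] F [-2.4 -0.1  4.3] gw 10.9
shift mm [ 0.  -0.4  0.5] rot [-0.1  -0.   -0.05]
t: 30.0
eef_pos: [0.5822, -0.0394, 0.2675]
tool_rot: [-0.0, 0.718, 0.696, -0.0]
contact_force: [-0.3, 0.3, -1.2]
gripper_width: 0.469
[269. 219.] 763 [0.5134 0.0584 0.035 ] [0.5143 0.0584 0.0439] 0.052 -177.6 [array([0.5218, 0.0587]), array([0.2393, 0.0638]), 13.3]
[202. 333.] 237 [0.4749 0.4148 0.0357] [0.4758 0.4133 0.0421] 0.0477 48.0 [array([0.4771, 0.4123]), array([0.0433, 0.0144]), 46.3]
t 30.1 at [ 0.5816 -0.0389  0.2661] F [-0.1  0.5 -0.9] gw 39.8 | shift-first mm [ 448.6 -115.3   26.5] | rot-first shift [ 267.8 -377.9   26.1] | rot [-0.17  0.05 40.25]
```

View pics/w15.png

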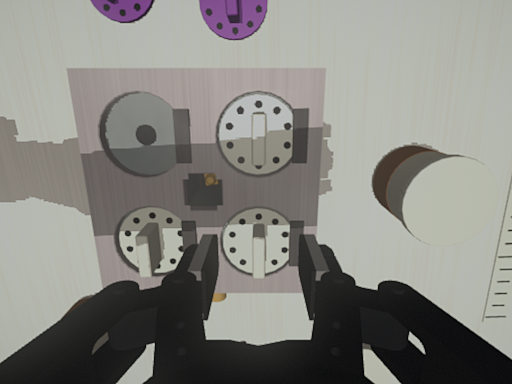

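View pics/s15.png

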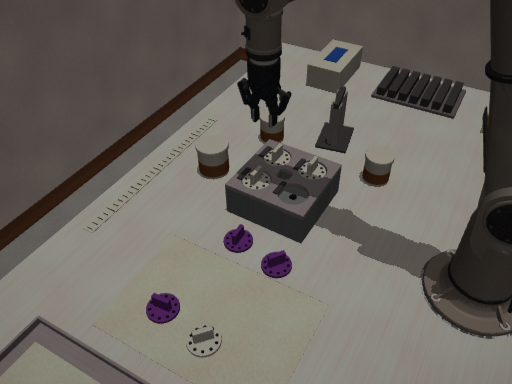

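Three discs are in, seen at wrist (258,133), (152,240) and (258,240). The last white one is at side pixel (202,333).

```bash
python3 -m crank '[[[0.0561,-0.0144,0],[0,0,0],0.06],[[0.0561,-0.0144,0],[0,0,0],0.06],[[0.0561,-0.0144,0],[0,0,0],0.06],[[0.0561,-0.0144,0],[0,0,0],0.06],[[0.0561,-0.0144,0],[0,0,0],0.06],[[0.0561,-0.0144,0],[0,0,0],0.06],[[0.0561,-0.0144,0],[0,0,0],0.06],[[0.0561,-0.0144,0.01],[0,0,0],0.06],[[0,0,0.024],[0,0,10],0.06],[[0,0,0.024],[0,0,10],0.06]]' 60
python3 -m crank '[[[0,0,0.024],[0,0,10],0.06],[[0,0,0.024],[0,0,10],0.06],[[0,0,0],[0,0,0],0.06],[[0,0,0],[0,0,0],0.06],[[0,0,0],[0,0,0],0.06]]' 60
python3 near.py .48 .413 pics/w16.png
```

```text
t: 31.35
eef_pos: [0.4798, 0.4136, 0.2071]
tool_rot: [0.0, 0.829, 0.559, -0.002]
contact_force: [-0.1, 0.0, 0.4]
gripper_width: 0.7
t: 31.98
eef_pos: [0.4819, 0.4131, 0.1628]
tool_rot: [-0.0, 0.912, 0.409, 0.001]
contact_force: [0.5, 0.1, 0.4]
gripper_width: 0.703
fin [0.47947495 0.41210181] (43.60357666015625, 11.859893798828125) yaw 47.87925943226898 rgb [117. 114. 103.]
t 32.02 at [0.482  0.413  0.1628] F [ 0.4 -1.  -0.2] gw 59.9 | shift-first mm [ -2.6  -1.3 132.8] | rot-first shift [ -2.4  -1.3 132.8] | rot [-0.   -0.09  0.39]
```

View pics/w16.png

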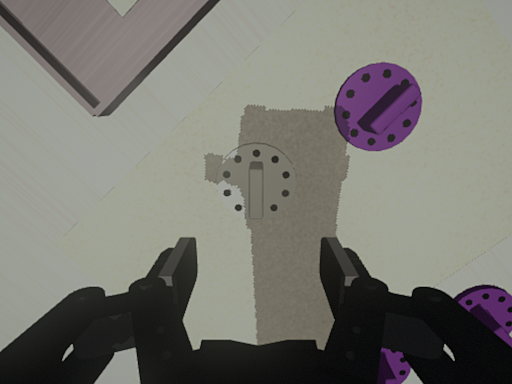

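```bash
python3 -m crank '[[[-0.0024,-0.0013,0.05],[0,0,0.4],0.06],[[0,0,0.05],[0,0,0],0.06],[[0,0,0.02],[0,0,0],0.06],[[0,0,0.0118],[0,0,0],0.06],[[0,0,0],[0,0,0],0.03],[[0,0,0],[0,0,0],0.0],[[0,0,0],[0,0,0],0.0],[[0,0,0],[0,0,0],0.0],[[0,0,0],[0,0,0],0.0],[[0,0,0],[0,0,0],0.0]]' 60
python3 -m crank '[[[0,0,-0.02],[0,0,0],0.0],[[0,0,-0.05],[0,0,0],0.0],[[0,0,-0.06],[0,0,0],0.0],[[0,0,-0.06],[0,0,0],0.0],[[0,0,-0.02],[0,0,0],0.0],[[0,0,0],[0,0,0],0.0],[[0,0,0],[0,0,0],0.0]]' 60
python3 - <<'E'
from h import *
plan(np.r_[SEAT['NW']+(-.014)*EX,.25],90+YB)
E
```

```text
t: 33.28
eef_pos: [0.4799, 0.4126, 0.0317]
tool_rot: [-0.0, 0.914, 0.405, 0.001]
contact_force: [-0.3, -0.5, 6.9]
gripper_width: 0.127
t: 34.15
eef_pos: [0.4783, 0.411, 0.239]
tool_rot: [0.0, 0.914, 0.405, -0.001]
contact_force: [-1.1, 0.9, -1.7]
gripper_width: 0.132
t 34.15 at [0.4783 0.411  0.239 ] F [-1.1  0.9 -1.7] gw 11.2 | shift-first mm [-312.4  259.1  -10.4] | rot-first shift [-405.8   -5.5  -11. ] | rot [ -0.05   0.11 -40.45]
```

```bash
python3 -m crank '[[[0,0,0],[0,0,-10.1],0.0],[[0,0,0],[0,0,-10.1],0.0],[[0,0,-0.003],[0,0,-10.1],0.0],[[0,0,-0.003],[0,0,-10.1],0.0],[[-0.058,-0.0008,-0.003],[0,0,0],0.0],[[-0.058,-0.0008,-0.003],[0,0,0],0.0],[[-0.058,-0.0008,0],[0,0,0],0.0],[[-0.058,-0.0008,0],[0,0,0],0.0],[[-0.058,-0.0008,0],[0,0,0],0.0],[[-0.058,-0.0008,0],[0,0,0],0.0]]' 60
python3 -m crank '[[[-0.058,-0.0008,0],[0,0,0],0.0],[[0,0,0],[0,0,0],0.0],[[0,0,0],[0,0,0],0.0],[[0,0,0],[0,0,0],0.0]]' 60
python3 heldnow.py pics/w17.png
python3 - <<'E'
from h import *
h=(.0018,.0008)
s='NW'
seq([dpose(s,24,80,0,h,.0318),dpose(s,28,80,17,h,.0318),dpose(s,29,25,17,h,.0318)])
E
```

```text
t: 35.4
eef_pos: [0.4619, 0.0619, 0.2505]
tool_rot: [-0.001, 0.718, 0.696, -0.001]
contact_force: [0.7, 0.3, -1.5]
gripper_width: 0.13
t: 35.9
eef_pos: [0.4604, 0.0076, 0.2514]
tool_rot: [-0.0, 0.717, 0.697, -0.0]
contact_force: [0.7, -0.5, 0.0]
gripper_width: 0.128
held centre tool xy (R fixed) [0.0011 0.001 ] free [0.0025 0.0007 0.0369] n 24 rms 0.00052
held centre tool xy (R fixed) [0.0008 0.0009] free [0.0018 0.0007 0.0372] n 24 rms 0.00039
t 35.95 at [0.4605 0.0076 0.2515] F [ 0.1  0.3 -1.2] gw 11.1
shift mm [-3.8 -0.8 52.7] rot [-0.06 -0.01  0.11]
shift mm [  0.  15. -10.] rot [17.  0.  0.]
shift mm [-0.  17.  52.3] rot [0. 0. 0.]
```

View pics/w17.png

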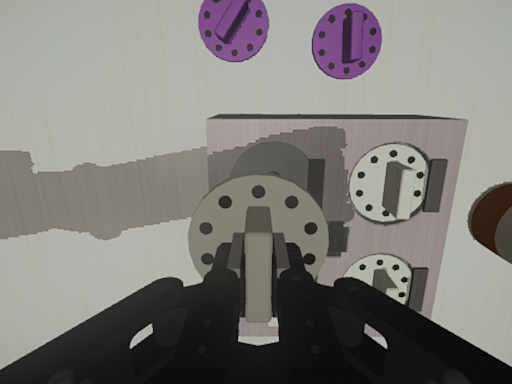

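```bash
python3 -m crank '[[[-0.0018,-0.0008,0.0265],[0,0,0],0.0],[[0,0.007,0.016],[8.5,0,0],0.0],[[0,0.008,0],[8.5,0,0],0.0],[[0,0.0085,0.026],[0,0,0],0.0],[[0,0.0085,0.026],[0,0,0],0.0],[[0,0,0],[0,0,0],0.0],[[0,0,0],[0,0,0],0.0],[[0,0,0],[0,0,0],0.0]]' 60
python3 heldnow.py pics/w18.png
python3 - <<'E'
from h import *
h=(.0007,.0007)
seq([dpose('NW',29,1,17,h,.0318),dpose('NW',37,1,17,h,.0318)])
E
```

```text
t: 36.95
eef_pos: [0.4765, 0.0041, 0.1548]
tool_rot: [-0.105, 0.71, 0.689, -0.102]
contact_force: [0.2, -0.7, -1.1]
gripper_width: 0.127
held centre tool xy (R fixed) [0.001  0.0004] free [0.0026 0.0003 0.0368] n 26 rms 0.00053
held centre tool xy (R fixed) [0.0007 0.0004] free [0.0019 0.0003 0.0371] n 26 rms 0.00041
t 37.0 at [0.4764 0.004  0.1547] F [0.2 0.6 0.4] gw 10.8
shift mm [ 0.4  6.5 24.1] rot [ 0.12 -0.03 -0.03]
shift mm [ 0.   7.7 -2.3] rot [0. 0. 0.]
```

View pics/w18.png

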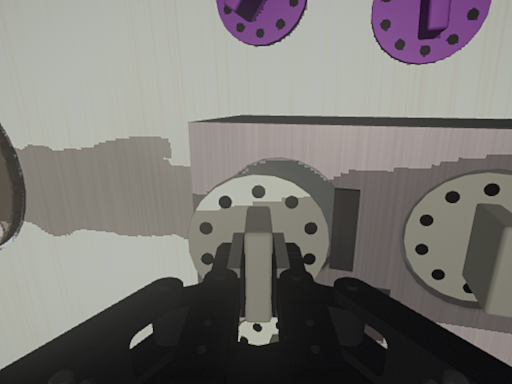

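```bash
python3 -m crank '[[[0.0004,0.0032,0.0117],[0,0,0],0.0],[[0,0.0032,0.0117],[0,0,0],0.0],[[0,0,0],[0,0,0],0.0],[[0,0,0],[0,0,0],0.0]]' 60
python3 - <<'E'
from h import *
h=(.0007,.0007)
seq([dpose('NW',29,1,17,h,.0318),dpose('NW',37,1,17,h,.0318)])
E
```

```text
t: 37.5
eef_pos: [0.4747, 0.0042, 0.129]
tool_rot: [-0.106, 0.71, 0.688, -0.103]
contact_force: [-0.3, 0.4, -0.5]
gripper_width: 0.129
t 37.5 at [0.4747 0.0042 0.129 ] F [-0.3  0.4 -0.5] gw 11.0
shift mm [ 0.2  0.8 -1. ] rot [-0.06 -0.01 -0.05]
shift mm [ 0.   7.7 -2.3] rot [0. 0. 0.]
```

```bash
python3 -m crank '[[[0.0002,0.0013,-0.0016],[0,0,0],0.0],[[0,0.0036,-0.001],[0,0,0],0.0],[[0,0.0036,-0.0009],[0,0,0],0.0],[[0,0,0],[0,0,0],0.0],[[0,0,0],[0,0,0],0.0]]' 60
python3 - <<'E'
from h import *
h=(.0007,.0007)
seq([dpose('NW',37,1,17,h,.0318)]+[dpose('NW',37+.2*i,1-.2*i,17-3.5*i,h,.0318) for i in range(1,5)])
E
```

```text
t: 38.12
eef_pos: [0.4842, 0.0041, 0.1302]
tool_rot: [-0.106, 0.71, 0.688, -0.103]
contact_force: [-0.9, 0.5, -0.0]
gripper_width: 0.128
t 38.12 at [0.4842 0.0041 0.1302] F [-0.9  0.5 -0. ] gw 10.9
shift mm [ 0.  -0.4  0.6] rot [ 0.01 -0.01 -0.05]
shift mm [ 0.  -1.6  2.6] rot [-3.5  0.   0. ]
shift mm [-0.  -1.6  2.6] rot [-3.5  0.  -0. ]
shift mm [ 0.  -1.6  2.6] rot [-3.5 -0.  -0. ]
shift mm [ 0.  -1.6  2.6] rot [-3.5  0.   0. ]
```

```bash
python3 -m crank '[[[0,-0.002,0.0029],[-3.5,0,0],0.0],[[0,-0.0016,0.0027],[-3.5,0,0],0.0],[[0,-0.0016,0.0026],[-3.5,0,0],0.0],[[0,-0.0016,0.0026],[-3.5,0,0],0.0],[[0,0,0],[0,0,0],0.0],[[0,-0.0015,0.0022],[-3,0,0],0.0],[[0,0,0],[0,0,0],0.0],[[0,0,0],[0,0,0],0.0]]' 60
python3 - <<'E'
from h import *
h=(.0007,.0007)
seq([dpose('NW',38,0,0,h,.0318)])
E
python3 -m crank '[[[0,0,0],[0,0,0],0.03],[[0,0,0],[0,0,0],0.03],[[0,0,0],[0,0,0],0.03],[[0,0,-0.03],[0,0,0],0.04],[[-0.04,0.03,-0.06],[0,0,0],0.04],[[-0.04,0.03,-0.06],[0,0,0],0.04],[[0,0,0],[0,0,0],0.04],[[0,0,0],[0,0,0],0.04]]' 60
python3 - <<'E'
from h import *
p,d,E,K=grab('wrist','/tmp/w19.npz','pics/w19.png'); W=cloud(d,E,K)
for s,c in SEAT.items():
    m=(np.hypot(W[...,0]-c[0],W[...,1]-c[1])<.034)&(W[...,2]>.085)&(W[...,2]<.107)&(p.sum(-1)>250)
    q=W[m]; f=np.linalg.lstsq(np.c_[q[:,:2]-c,np.ones(len(q))],q[:,2],rcond=None)[0]
    m2=(np.hypot(W[...,0]-c[0],W[...,1]-c[1])<.034)&(W[...,2]>.124)&(W[...,2]<.142)
    print(s,'plate z',f[2].round(4),'tilt',f[:2].round(3),len(q),'fin',W[m2].mean(0).round(4) if m2.any() else None)
p,d,E,K=grab('scene','/tmp/sc19.npz','pics/sc19.png')
cv2.imwrite('pics/sc19c.png',cv2.resize(p[160:360,20:320],None,fx=2.6,fy=2.6,interpolation=cv2.INTER_CUBIC)[:,:,::-1])
E
```

```text
t: 39.12
eef_pos: [0.4744, 0.0045, 0.1192]
tool_rot: [-0.0, 0.718, 0.696, -0.0]
contact_force: [0.9, 0.2, -0.8]
gripper_width: 0.129
t 39.12 at [0.4744 0.0045 0.1192] F [ 0.9  0.2 -0.8] gw 11.0
shift mm [-0.1 -0.7  0.4] rot [-0.04 -0.   -0.05]
t: 40.12
eef_pos: [0.519, -0.0606, 0.2444]
tool_rot: [-0.001, 0.718, 0.696, -0.0]
contact_force: [-0.8, 1.6, -0.4]
gripper_width: 0.469
NE plate z 0.0963 tilt [0.007 0.001] 3298 fin [0.5836 0.0021 0.1314]
NW plate z 0.0965 tilt [ 0.008 -0.001] 3456 fin [0.4759 0.0052 0.1316]
SE plate z 0.0962 tilt [0.009 0.004] 2005 fin [ 0.5813 -0.0992  0.1311]
SW plate z 0.0964 tilt [0.002 0.008] 2269 fin [ 0.4726 -0.0891  0.131 ]
```

View pics/w19.png

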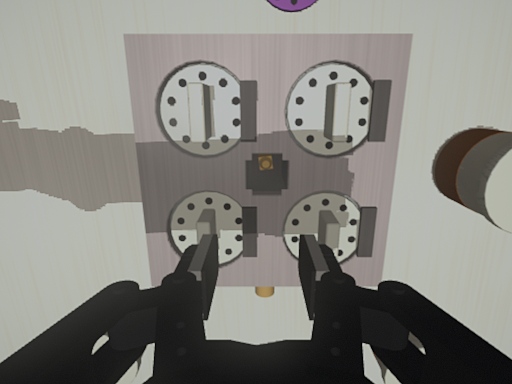

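View pics/sc19c.png

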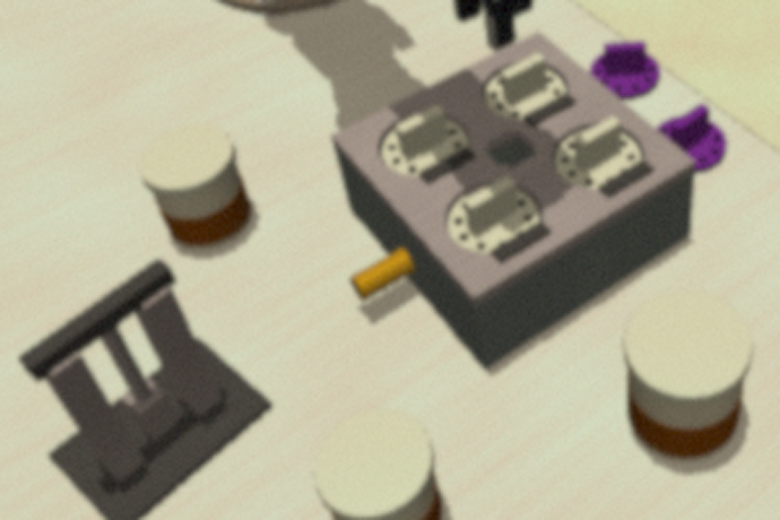

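All four discs read level: plate tops at about z 0.096 and tilts under 0.01. Next I'll locate the key on its rack.

```bash
python3 - <<'E'
from h import *
for n,f in(('scene','/tmp/sc19.npz'),('side','/tmp/s15.npz')):
    p,d,E,K=load(f); W=cloud(d,E,K)
    m=(W[...,2]>.135)&(W[...,2]<.18)&(W[...,1]<-.28)&(W[...,0]>.3)&(W[...,0]<.8)&(W[...,1]>-.6)
    n_,l,s,c=cv2.connectedComponentsWithStats(m.astype(np.uint8))
    for i in range(1,n_):
        if s[i,4]<30: continue
        k=l==i; q=W[k]; v,u=np.nonzero(k&(W[...,2]>.152))
        r=cv2.minAreaRect((q[q[:,2]>.155][:,:2]*1000).astype(np.float32))
        print(n,s[i],q.mean(0).round(4),q[:,2].max().round(4),np.percentile(q[:,2],[5,50,95]).round(4),r)
        t=ray_plane(np.c_[u,v],E,K,np.array([0,0,1.]),.161)[:,:2]; w=np.linalg.svd(t-t.mean(0),full_matrices=False)[2][0]
        print('  top',t.mean(0).round(4),np.degrees(np.arctan2(w[1],w[0]))%180, cv2.minAreaRect((t*1000).astype(np.float32)))
p,d,E,K=load('/tmp/w19.npz')
a=cv2.resize(p[140:205,235:300],None,fx=9,fy=9,interpolation=cv2.INTER_CUBIC)
cv2.imwrite('pics/st.png',a[:,:,::-1])
plan([.52,-.40,.33],-90)
E
```

```text
scene [  27  260   62   50 1047] [ 0.5234 -0.3996  0.155 ] 0.1653 [0.1387 0.1575 0.1632] ((517.0142822265625, -397.86114501953125), (19.736530303955078, 109.92903137207031), 9.505106925964355)
  top [ 0.522  -0.4005] 100.61483890481087 ((525.104736328125, -396.6773986816406), (32.976898193359375, 110.17706298828125), 9.847455978393555)
side [331  86  17  26 236] [ 0.5127 -0.3884  0.1541] 0.1679 [0.1376 0.1555 0.1642] ((515.5330200195312, -395.5671691894531), (22.48202896118164, 118.10782623291016), 5.8048319816589355)
  top [ 0.5138 -0.3902] 99.84778467720186 ((512.9662475585938, -392.2545166015625), (31.50287628173828, 127.60733795166016), 10.721816062927246)
t 40.23 at [ 0.5183 -0.06    0.2435] F [-0.1  0.9 -0.4] gw 40.0 | shift-first mm [-339.8   11.6  -86.6] | rot-first shift [340.   -1.7 -86.5] | rot [-3.0000e-02  2.8000e-01  1.7828e+02]
```

View pics/st.png

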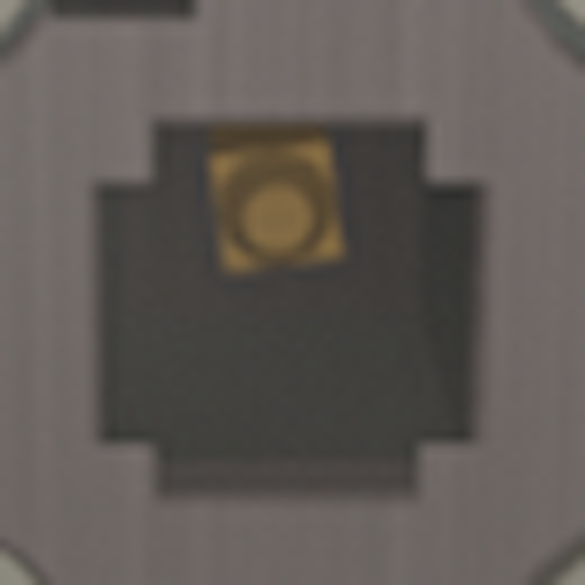

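The stem at shaft pixel (265,162) is rotated about +9° relative to the box. I'll move over the rack to look closer.

```bash
python3 -m crank '[[[-0.02,0,-0.04],[0,0,0],0.05],[[-0.05,0.002,-0.03],[0,0,0],0.05],[[-0.06,0.002,0],[0,0,0],0.05],[[-0.06,0.002,0],[0,0,0],0.05],[[-0.06,0.002,0],[0,0,0],0.05],[[-0.06,0.002,0],[0,0,0],0.05],[[-0.03,0,0],[0,0,-5.8],0.05],[[0,0,0],[0,0,-5.8],0.05],[[0,0,0],[0,0,0],0.05],[[0,0,0],[0,0,0],0.05]]' 60
python3 - <<'E'
from h import *
p,d,E,K=grab('wrist','/tmp/w20.npz','pics/w20.png'); W=cloud(d,E,K)
m=(W[...,2]>.155)&(W[...,2]<.18)&(np.hypot(W[...,0]-.516,W[...,1]+.397)<.08)
m=cv2.morphologyEx(m.astype(np.uint8),cv2.MORPH_OPEN,np.ones((2,2)))
v,u=np.nonzero(m); t=ray_plane(np.c_[u,v],E,K,np.array([0,0,1.]),.163)[:,:2]; w=np.linalg.svd(t-t.mean(0),full_matrices=False)[2][0]
print(t.mean(0).round(4),np.degrees(np.arctan2(w[1],w[0]))%180, cv2.minAreaRect((t*1000).astype(np.float32)),np.median(W[m>0][:,2]))
c=cv2.minAreaRect((t*1000).astype(np.float32))[0]
plan([c[0]/1000,c[1]/1000,.158],99.8)
E
```

```text
t: 41.48
eef_pos: [0.5192, -0.3998, 0.3142]
tool_rot: [-0.001, 0.644, 0.765, 0.0]
contact_force: [0.2, 0.4, -0.4]
gripper_width: 0.588
[ 0.518  -0.3954] 100.20779583567744 ((518.2770385742188, -398.23797607421875), (15.29932689666748, 108.91615295410156), 10.162652015686035) nan
t 41.52 at [ 0.5193 -0.4     0.3145] F [ 0.2 -1.   1. ] gw 50.1 | shift-first mm [  1.7  -0.6 156.5] | rot-first shift [  1.9  -0.7 156.5] | rot [-0.03 -0.05  0.  ]
```

View pics/w20.png

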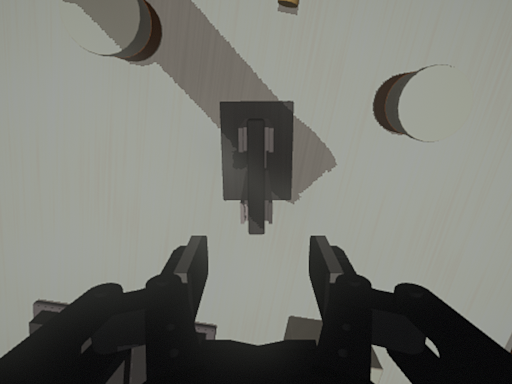

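```bash
python3 -m crank '[[[0.0017,-0.0006,0.055],[0,0,-0.3],0.05],[[0,0,0.055],[0,0,0],0.05],[[0,0,0.035],[0,0,0],0.05],[[0,0,0.013],[0,0,0],0.05],[[0,0,0],[0,0,0],0.05]]' 80
python3 - <<'E'
from h import *
plan([.5183,-.3982,.156],100.2)
E
```

```text
t: 42.15
eef_pos: [0.5183, -0.3993, 0.1571]
tool_rot: [-0.0, 0.642, 0.767, -0.0]
contact_force: [0.2, -1.1, 0.6]
gripper_width: 0.587
t 42.15 at [ 0.5183 -0.3993  0.1571] F [ 0.2 -1.1  0.6] gw 50.1 | shift-first mm [1.1 0.1 1.1] | rot-first shift [1.1 0.1 1.1] | rot [-0.02 -0.02 -0.09]
```

```bash
python3 -m crank '[[[0.001,0,0.001],[0,0,0],0.03],[[0,0,0],[0,0,0],0.0],[[0,0,0],[0,0,0],0.0],[[0,0,0],[0,0,0],0.0],[[0,0,0],[0,0,0],0.0],[[0,0,0],[0,0,0],0.0]]' 80
python3 - <<'E'
from h import *
plan([.5183,-.3982,.33],100.2)
E
```

```text
t: 42.9
eef_pos: [0.5186, -0.3991, 0.1579]
tool_rot: [0.001, 0.642, 0.767, 0.0]
contact_force: [-1.2, 0.2, 6.3]
gripper_width: 0.168
t 42.9 at [ 0.5186 -0.3991  0.1579] F [-1.2  0.2  6.3] gw 14.3 | shift-first mm [   0.7    0.2 -172.1] | rot-first shift [ 1.000e+00 -1.000e-01 -1.721e+02] | rot [ 0.11  0.09 -0.11]
```

```bash
python3 -m crank '[[[0,0,-0.02],[0,0,0],0.0],[[0,0,-0.05],[0,0,0],0.0],[[0,0,-0.05],[0,0,0],0.0],[[0,0,-0.05],[0,0,0],0.0],[[0,0,-0.02],[0,0,0],0.0],[[0,0,0],[0,0,0],0.0],[[0,0,0],[0,0,0],0.0]]' 80
python3 - <<'E'
from h import *
plan(np.r_[C0,.33],96)
p,d,E,K=grab('wrist','/tmp/w21.npz','pics/w21.png')
p,d,E,K=grab('scene','/tmp/sc21.npz','pics/sc21.png')
E
```

```text
t: 43.78
eef_pos: [0.5173, -0.3981, 0.3449]
tool_rot: [-0.001, 0.642, 0.767, -0.0]
contact_force: [-0.7, 0.8, -3.6]
gripper_width: 0.163
t 43.77 at [ 0.5173 -0.3981  0.3449] F [-0.7  0.8 -3.6] gw 13.9 | shift-first mm [339.4  71.   15.3] | rot-first shift [343.6  46.5  14.9] | rot [-0.09 -0.08  4.1 ]
```

View pics/sc21.png

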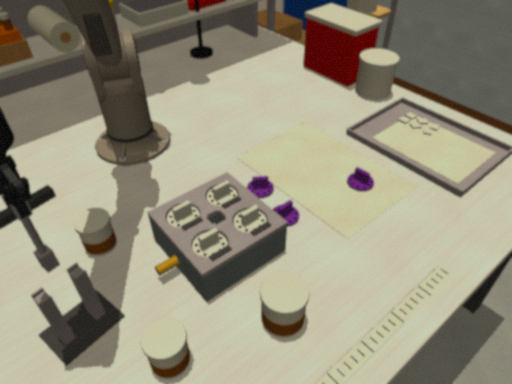

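View pics/w21.png

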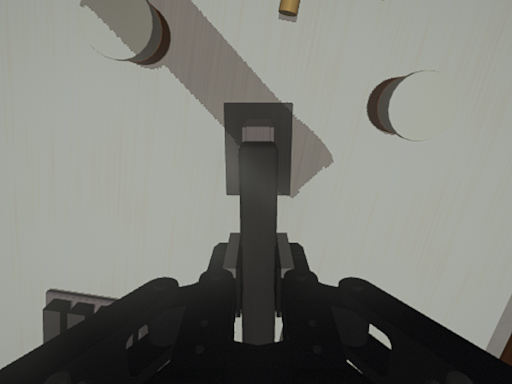

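```bash
python3 - <<'E'
from h import *
from station import bot
o=bot.get_obs(); p,d,E,K=load('/tmp/w21.npz'); Rm=Rt(o).as_matrix()
a=cv2.resize(p[120:200,210:310],None,fx=7,fy=7,interpolation=cv2.INTER_CUBIC)
cv2.imwrite('pics/bar.png',a[:,:,::-1])
for z in (-.005,.013):
  for hx in(0.,.001,.002):
    P=np.array([[.055+hx,-.008,z],[.055+hx,.008,z]])@Rm.T+o['eef_pos']
    print(z,hx,((proj(P,E,K)-[210,120])*7).round(0).tolist())
E
```

```text
-0.005 0.0 [[183.0, 190.0], [462.0, 190.0]]
-0.005 0.001 [[183.0, 173.0], [462.0, 173.0]]
-0.005 0.002 [[182.0, 155.0], [462.0, 155.0]]
0.013 0.0 [[202.0, 149.0], [447.0, 149.0]]
0.013 0.001 [[201.0, 134.0], [447.0, 134.0]]
0.013 0.002 [[201.0, 118.0], [447.0, 118.0]]
```

View pics/bar.png

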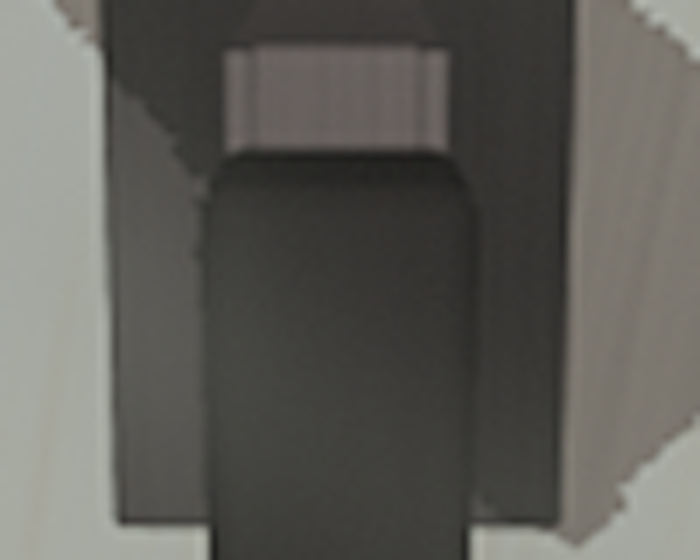

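```bash
python3 - <<'E'
from h import *
p,d,E,K=load('/tmp/w19.npz'); n=np.array([0,0,1.])
pts=np.array([[222,272],[347,256],[330,140],[210,152]])/9+[235,140]-.5+.5/9
q=ray_plane(pts,E,K,n,.045)[:,:2]; print((q*1000).round(1), 'centre',(q.mean(0)*1000).round(1))
for i in range(4):
    e=q[(i+1)%4]-q[i]; print(np.degrees(np.arctan2(e[1],e[0])).round(1),np.linalg.norm(e).round(4))
# cone tip circle centre ~ (278,215)
print(ray_plane(np.array([[278,214]])/9+[235,140]-.45,E,K,n,.052).round(4), C0)
for f in('/tmp/w3.npz','/tmp/w10.npz','/tmp/w19.npz'):
    p,d,E,K=load(f); P=p.astype(int); m=((P[...,0]-P[...,2])>45).astype(np.uint8)
    c=proj(np.r_[C0,.045],E,K)[0]; mm=np.zeros_like(m); cv2.circle(mm,tuple(int(x) for x in c),22,1,-1); m&=mm
    v,u=np.nonzero(m); 
    if len(u)<20: continue
    q=ray_plane(np.c_[u,v],E,K,n,.045)[:,:2]; print(f,len(u),cv2.minAreaRect((q*1000).astype(np.float32)))
G=Rgoal(96); print('tcp',C0-G.apply([0,.0009,0])[:2])
plan(np.r_[C0-G.apply([0,.0009,0])[:2],.33],96)
E
```

```text
[[520.4 -59.9]
 [535.4 -58.4]
 [533.7 -44.4]
 [519.4 -45.4]] centre [527.2 -52.1]
5.7 0.0151
97.2 0.0141
-176.0 0.0142
-86.1 0.0146
[[ 0.5272 -0.0517  0.052 ]] [ 0.5277 -0.0515]
/tmp/w3.npz 87 ((527.1920776367188, -51.639984130859375), (13.216890335083008, 14.272247314453125), 5.316455841064453)
/tmp/w10.npz 179 ((527.1194458007812, -52.22062683105469), (14.79706859588623, 14.627306938171387), 6.127331733703613)
/tmp/w19.npz 88 ((527.329833984375, -52.14847946166992), (13.070462226867676, 13.45413875579834), 5.16066312789917)
tcp [ 0.52680493 -0.05159408]
t 43.88 at [ 0.5173 -0.3981  0.3443] F [-0.3 -0.8 -2.7] gw 14.1 | shift-first mm [339.4  70.2  14.8] | rot-first shift [343.6  45.7  14.3] | rot [-0.13 -0.11  4.1 ]
```

```bash
python3 -m crank '[[[0,0,0],[0,0,4.8],0.0],[[0.057,0.0076,0],[0,0,0],0.0],[[0.057,0.0076,0],[0,0,0],0.0],[[0.057,0.0076,0],[0,0,0],0.0],[[0.057,0.0076,0],[0,0,0],0.0],[[0.057,0.0076,0],[0,0,0],0.0],[[0.055,0.0040,0],[0,0,0],0.0],[[0,0,0],[0,0,0],0.0],[[0,0,0],[0,0,0],0.0],[[0,0,0],[0,0,0],0.0]]' 80
python3 - <<'E'
from h import *
plan([.5263,-.0519,.33],95.4)
p,d,E,K=grab('side','/tmp/s22.npz','pics/s22.png')
cv2.imwrite('pics/s22c.png',cv2.resize(p[40:240,200:400],None,fx=3,fy=3,interpolation=cv2.INTER_CUBIC)[:,:,::-1])
p,d,E,K=grab('scene','/tmp/sc22.npz','pics/sc22.png')
cv2.imwrite('pics/sc22c.png',cv2.resize(p[100:300,130:330],None,fx=3,fy=3,interpolation=cv2.INTER_CUBIC)[:,:,::-1])
E
```

```text
t: 45.12
eef_pos: [0.5281, -0.0579, 0.3456]
tool_rot: [-0.0, 0.675, 0.738, -0.0]
contact_force: [-0.0, -0.2, -3.1]
gripper_width: 0.17
t 45.12 at [ 0.5281 -0.0579  0.3456] F [-0.  -0.2 -3.1] gw 14.5 | shift-first mm [ 6.1 -1.3 15.6] | rot-first shift [ 6.1 -1.2 15.6] | rot [-0.05  0.03 -0.25]
```

View pics/s22c.png

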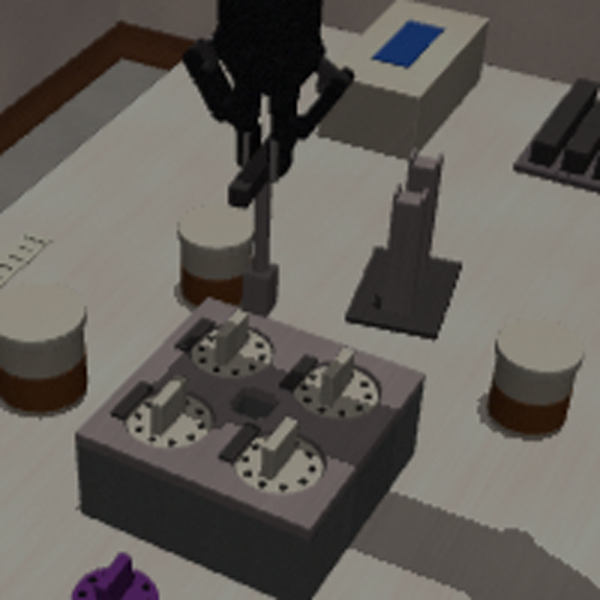

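View pics/sc22c.png

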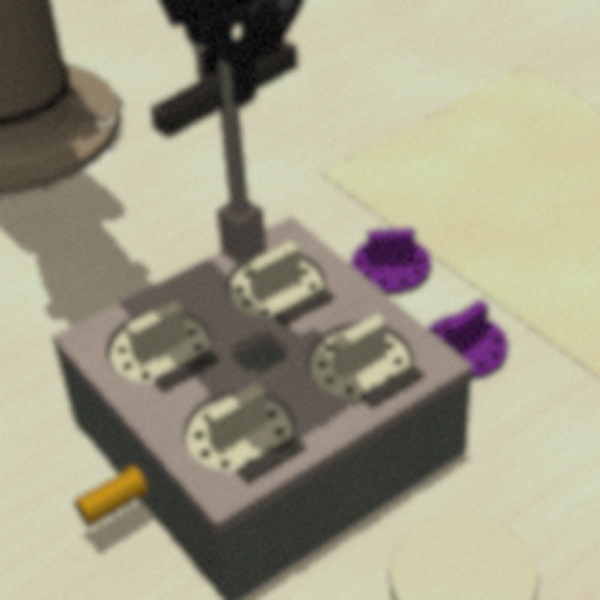

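```bash
python3 - <<'E'
from h import *
P=np.array([.529,-.0579,0])
# bar end points & socket corners
a=np.radians(5.2); ex=np.array([np.cos(a),np.sin(a),0]); ey=np.array([-np.sin(a),np.cos(a),0])
zb=.3417
for f,off in(('sc22',(130,100)),('s22',(200,40))):
    p,d,E,K=load(f'/tmp/{f}.npz'); I=p.copy()
    I=cv2.resize(I,None,fx=3,fy=3,interpolation=cv2.INTER_CUBIC)
    def box(c,hx,hy,z0,z1,col):
        for z in(z0,z1):
            q=[c+sx*hx*ex+sy*hy*ey+[0,0,z] for sx,sy in((1,1),(1,-1),(-1,-1),(-1,1))]
            cv2.polylines(I,[np.round((proj(q,E,K)*3+1)*16).astype(int)],True,col,1,cv2.LINE_AA,4)
    box(P,.008,.055,zb-.009,zb+.009,(0,255,0)); box(P,.0115,.0115,zb-.139,zb-.104,(255,0,0)); 
    cv2.imwrite(f'pics/{f}o.png',I[off[1]*3:off[1]*3+330,off[0]*3:off[0]*3+450][:,:,::-1])
E
cd pics; python3 -c "
import cv2,numpy as np
cv2.imwrite('o22.png',np.hstack([cv2.resize(cv2.imread(f),(400,293)) for f in('sc22o.png','s22o.png')]))"
```

```text
(no output)
```

View pics/o22.png

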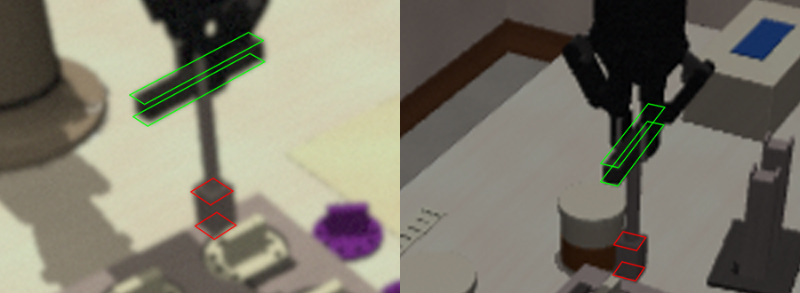

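```bash
python3 -m crank '[[[0.0061,-0.0013,0.02],[0,0,0],0.0],[[0,0,0.04],[0,0,0],0.0],[[0,0,0.025],[0,0,0],0.0],[[0,0,0],[0,0,0],0.0],[[0,0,0],[0,0,0],0.0],[[0,0,0],[0,0,0],0.0]]' 80
python3 - <<'E'
from h import *
plan([.5263,-.0519,.215],95.4)
p,d,E,K=grab('side','/tmp/s23.npz')
cv2.imwrite('pics/s23c.png',cv2.resize(p[130:230,230:350],None,fx=6,fy=6,interpolation=cv2.INTER_CUBIC)[:,:,::-1])
E
```

```text
t: 45.98
eef_pos: [0.5274, -0.0504, 0.2625]
tool_rot: [0.001, 0.674, 0.739, 0.001]
contact_force: [0.8, 0.1, -2.9]
gripper_width: 0.164
t 45.98 at [ 0.5274 -0.0504  0.2625] F [ 0.8  0.1 -2.9] gw 14.0 | shift-first mm [-1.4 -1.4 47.5] | rot-first shift [-1.4 -1.3 47.5] | rot [ 0.15  0.01 -0.12]
```

View pics/s23c.png

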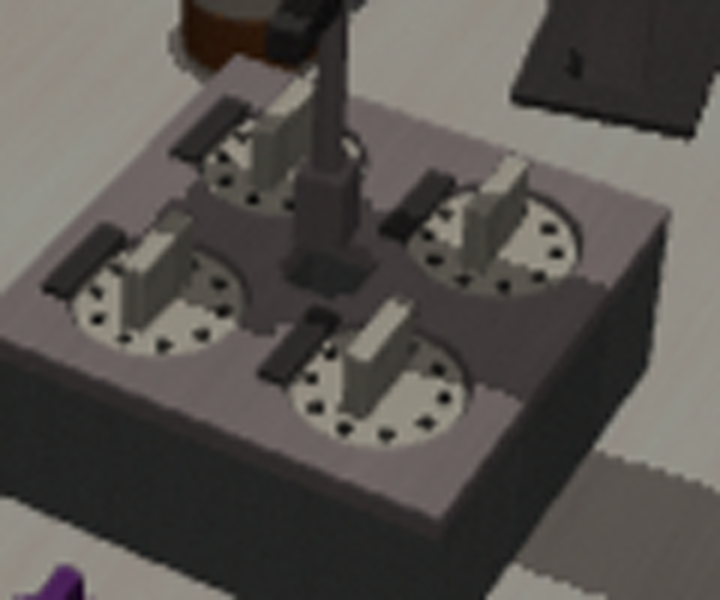

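The socket hangs directly over the shaft mouth, at about (328,240) in the crop. I'll trim the position and descend to just above the stem.

```bash
python3 -m crank '[[[-0.0013,-0.0013,0],[0,0,0],0.0],[[0,0,0],[0,0,0],0.0],[[0,0,0.02],[0,0,0],0.0],[[0,0,0.02],[0,0,0],0.0],[[0,0,0],[0,0,0],0.0],[[0,0,0],[0,0,0],0.0]]' 80
python3 - <<'E'
from h import *
plan([.5263,-.0519,.19],95.4)
E
```

```text
t: 46.78
eef_pos: [0.5258, -0.0516, 0.2218]
tool_rot: [0.0, 0.674, 0.739, 0.0]
contact_force: [0.5, -0.0, -2.8]
gripper_width: 0.168
t 46.77 at [ 0.5258 -0.0516  0.2218] F [ 0.5 -0.  -2.8] gw 14.4 | shift-first mm [-0.3  0.4 31.8] | rot-first shift [-0.3  0.5 31.8] | rot [ 0.06  0.   -0.1 ]
```

```bash
python3 -m crank '[[[-0.0003,0.0004,0.012],[0,0,0],0.0],[[0,0,0.012],[0,0,0],0.0],[[0,0,0.005],[0,0,0],0.0],[[0,0,0.005],[0,0,0],0.0],[[0,0,0],[0,0,0],0.0],[[0,0,0],[0,0,0],0.0]]' 80
python3 - <<'E'
from h import *
plan([.5263,-.0519,.165],95.4)
E
```

```text
t: 47.52
eef_pos: [0.526, -0.0521, 0.1872]
tool_rot: [0.0, 0.674, 0.739, 0.0]
contact_force: [0.7, -1.0, -3.4]
gripper_width: 0.167
t 47.52 at [ 0.526  -0.0521  0.1872] F [ 0.7 -1.  -3.4] gw 14.3 | shift-first mm [ 0.1  0.3 22.2] | rot-first shift [ 0.1  0.3 22.2] | rot [ 0.03  0.01 -0.11]
```

```bash
python3 -m crank '[[[0,0.0003,0.004],[0,0,0],0.0],[[0,0,0.004],[0,0,0],0.0],[[0,0,0],[0,0,0],0.0]]' 80
python3 -m crank '[[[0,0,0.004],[0,0,0],0.0],[[0,0,0.004],[0,0,0],0.0],[[0,0,0.003],[0,0,0],0.0],[[0,0,0],[0,0,0],0.0],[[0,0,0],[0,0,0],0.0]]' 80
```

```text
t: 47.9
eef_pos: [0.526, -0.052, 0.1787]
tool_rot: [0.0, 0.674, 0.739, -0.0]
contact_force: [1.2, -1.5, -4.1]
gripper_width: 0.164
t: 48.52
eef_pos: [0.526, -0.0519, 0.1679]
tool_rot: [-0.0, 0.674, 0.739, -0.0]
contact_force: [1.3, -1.8, -3.5]
gripper_width: 0.168
```

The key is on the stem with no contact force. Now I'll turn it anticlockwise.

```bash
python3 -m crank '[[[0,0,0],[0,0,-8],0.0],[[0,0,0],[0,0,-8],0.0],[[0,0,0],[0,0,-8],0.0],[[0,0,0],[0,0,0],0.0]]' 80; python3 -c "
from station import bot;print(bot.get_obs()['torque'].round(2))"
python3 -m crank '[[[0,0,0],[0,0,-8],0.0],[[0,0,0],[0,0,-8],0.0],[[0,0,0],[0,0,-8],0.0],[[0,0,0],[0,0,0],0.0]]' 80; python3 -c "
from station import bot;print(bot.get_obs()['torque'].round(2))"
```

```text
t: 49.02
eef_pos: [0.5264, -0.0523, 0.1682]
tool_rot: [0.0, 0.506, 0.863, 0.0]
contact_force: [2.1, -2.1, -3.1]
gripper_width: 0.168
[-0.7  -0.71 -0.01]
t: 49.52
eef_pos: [0.5263, -0.0522, 0.1683]
tool_rot: [0.0, 0.317, 0.949, 0.0]
contact_force: [1.4, -2.8, -3.6]
gripper_width: 0.164
[-0.73 -0.69  0.01]
```

```bash
python3 -m crank '[[[0,0,0],[0,0,-7],0.0],[[0,0,0],[0,0,-7],0.0],[[0,0,0],[0,0,-5],0.0],[[0,0,0],[0,0,0],0.0],[[0,0,0],[0,0,0],0.0]]' 80; python3 - <<'E'
from h import *
from station import bot
o=bot.get_obs(); print(o['torque'].round(2)); plan([.5263,-.0519,.168],165); x=Rt(o).as_matrix()[:,0]; print('yaw',np.degrees(np.arctan2(x[1],x[0])))
E
```

```text
t: 50.15
eef_pos: [0.5262, -0.052, 0.1682]
tool_rot: [0.0, 0.156, 0.988, -0.0]
contact_force: [1.4, -4.1, -1.5]
gripper_width: 0.169
[-0.92 -0.61 -0.15]
t 50.15 at [ 0.5262 -0.052   0.1682] F [ 1.4 -4.1 -1.5] gw 14.5 | shift-first mm [-0.   0.1  0.2] | rot-first shift [-0.   0.1  0.2] | rot [-0.01  0.03 -2.91]
yaw 162.08532244238563
```

```bash
python3 -m crank '[[[0,0,0],[0,0,-3],0.0],[[0,0,0],[0,0,-3],0.0],[[0,0,0],[0,0,-2],0.0],[[0,0,0],[0,0,0],0.0],[[0,0,0],[0,0,0],0.0]]' 80; python3 - <<'E'
from h import *
from station import bot
o=bot.get_obs(); print(o['torque'].round(2)); x=Rt(o).as_matrix()[:,0]; print('yaw',np.degrees(np.arctan2(x[1],x[0])))
E
```

```text
t: 50.78
eef_pos: [0.5262, -0.052, 0.1682]
tool_rot: [0.0, 0.085, 0.996, -0.0]
contact_force: [0.4, -2.7, -1.6]
gripper_width: 0.164
[-0.97 -0.64 -0.09]
yaw 170.23787409253788
```

```bash
python3 -m crank '[[[0,0,0],[0,0,-2],0.0],[[0,0,0],[0,0,-2],0.0],[[0,0,0],[0,0,0],0.0],[[0,0,0],[0,0,0],0.0]]' 80; python3 - <<'E'
from h import *
from station import bot
o=bot.get_obs(); print(o['torque'].round(2)); x=Rt(o).as_matrix()[:,0]; print('yaw',np.degrees(np.arctan2(x[1],x[0])))
E
```

```text
t: 51.28
eef_pos: [0.5262, -0.052, 0.1682]
tool_rot: [0.0, 0.05, 0.999, 0.0]
contact_force: [2.5, -2.7, 0.8]
gripper_width: 0.164
[-1.02 -0.61 -0.37]
yaw 174.27066548492562
```

```bash
python3 -m crank '[[[0,0,0],[0,0,-2],0.0],[[0,0,0],[0,0,0],0.0],[[0,0,0],[0,0,0],0.0]]' 80; python3 - <<'E'
from h import *
from station import bot
o=bot.get_obs(); print(o['torque'].round(2)); x=Rt(o).as_matrix()[:,0]; print('yaw',np.degrees(np.arctan2(x[1],x[0])))
E
python3 -m crank '[[[0,0,0],[0,0,5],0.0],[[0,0,0],[0,0,3],0.0],[[0,0,0],[0,0,0],0.0]]' 80; python3 -c "
from station import bot;print(bot.get_obs()['torque'].round(2))"
```

```text
t: 51.65
eef_pos: [0.5262, -0.052, 0.1682]
tool_rot: [0.0, 0.032, 0.999, -0.0]
contact_force: [2.1, -2.9, 0.4]
gripper_width: 0.169
[-1.12 -0.68 -0.59]
yaw 176.28262257786596
t: 52.02
eef_pos: [0.5259, -0.0516, 0.1678]
tool_rot: [-0.0, 0.101, 0.995, -0.0]
contact_force: [2.3, -3.1, -1.5]
gripper_width: 0.164
[-1.1  -0.78 -0.08]
```

The torque climbed to 0.59 N·m, so the valve is at its stop. I've backed off into the play and will lift straight out.

```bash
python3 -m crank '[[[0,0,-0.01],[0,0,0],0.0],[[0,0,-0.02],[0,0,0],0.0],[[0,0,-0.03],[0,0,0],0.0]]' 80
python3 -m crank '[[[0,0,-0.04],[0,0,0],0.0],[[0,0,-0.04],[0,0,0],0.0],[[0,0,-0.04],[0,0,0],0.0],[[0,0,0],[0,0,0],0.0],[[0,0,0],[0,0,0],0.0]]' 80
python3 - <<'E'
from h import *
plan([.5186,-.3991,.345],100.2)
p,d,E,K=grab('wrist','/tmp/w24.npz','pics/w24.png')
p,d,E,K=grab('side','/tmp/s24.npz','pics/s24.png')
E
```

```text
t: 52.4
eef_pos: [0.5241, -0.0505, 0.2278]
tool_rot: [-0.003, 0.101, 0.995, 0.001]
contact_force: [0.7, 0.2, -2.4]
gripper_width: 0.166
t: 53.02
eef_pos: [0.5248, -0.0511, 0.3469]
tool_rot: [-0.002, 0.101, 0.995, 0.0]
contact_force: [-0.0, 0.3, -2.6]
gripper_width: 0.171
t 53.02 at [ 0.5248 -0.0511  0.3469] F [-0.   0.3 -2.6] gw 14.6 | shift-first mm [ -64.  -342.1    1.6] | rot-first shift [-341.4  -67.7    1.9] | rot [-0.1  -0.16 68.19]
```

View pics/w24.png

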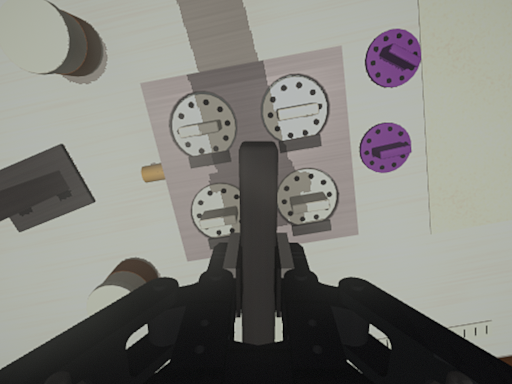

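View pics/s24.png

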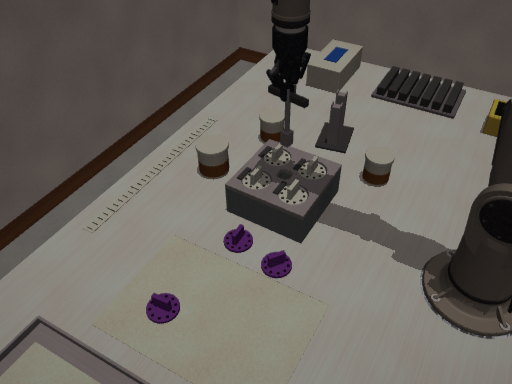

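```bash
python3 -m crank '[[[0,0,0],[0,0,9.8],0.0],[[0,0,0],[0,0,9.8],0.0],[[0,0,0],[0,0,9.8],0.0],[[0,0,0],[0,0,9.7],0.0],[[0,0,0],[0,0,9.7],0.0],[[0,0,0],[0,0,9.7],0.0],[[0,0,0],[0,0,9.7],0.0],[[-0.055,-0.0113,0],[0,0,0],0.0],[[-0.055,-0.0113,0],[0,0,0],0.0],[[0,0,0],[0,0,0],0.0]]' 80
python3 - <<'E'
from h import *
plan([.5186,-.3991,.345],100.2)
p,d,E,K=grab('wrist','/tmp/w25.npz','pics/w25.png')
uv=proj(np.r_[C0,.045],E,K)[0]; print(uv)
u,v=map(int,uv); c=p[max(0,v-32):v+32,u-32:u+32]
cv2.imwrite('pics/st2.png',cv2.resize(c,None,fx=9,fy=9,interpolation=cv2.INTER_CUBIC)[:,:,::-1])
P=p.astype(int); m=((P[...,0]-P[...,2])>35).astype(np.uint8); mm=np.zeros_like(m); cv2.circle(mm,(u,v),20,1,-1); m&=mm
vv,uu=np.nonzero(m); q=ray_plane(np.c_[uu,vv],E,K,np.array([0,0,1.]),.045)[:,:2]
if len(q)>5: print(len(q),cv2.minAreaRect((q*1000).astype(np.float32)))
E
```

```text
t: 54.38
eef_pos: [0.5212, -0.1698, 0.3463]
tool_rot: [-0.001, 0.645, 0.764, -0.002]
contact_force: [0.2, 0.3, -3.2]
gripper_width: 0.164
t 54.38 at [ 0.5212 -0.1698  0.3463] F [ 0.2  0.3 -3.2] gw 14.0 | shift-first mm [-225.7  -40.8    1.7] | rot-first shift [-225.3  -43.1    1.3] | rot [-0.23  0.05 -0.6 ]
[279.02130632  64.84195602]
145 ((527.2098388671875, -51.25533676147461), (15.7269868850708, 14.520212173461914), 69.1050033569336)
```

View pics/st2.png

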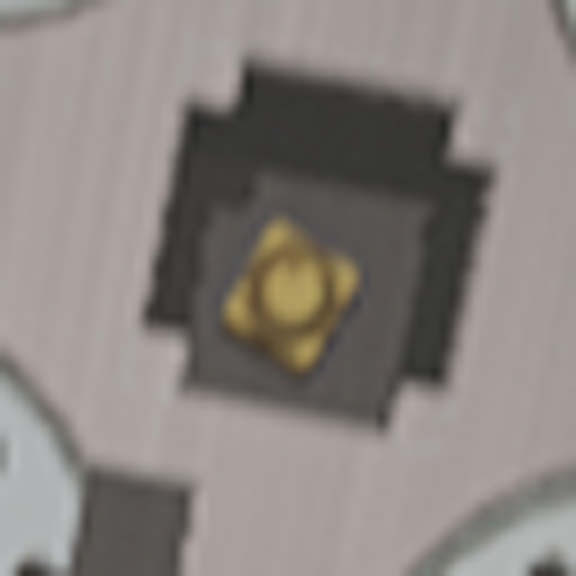

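The stem now reads about 69° world, or 70.9° relative to the box, so it is at its stop. Next I'll go back to the rack.

```bash
python3 -m crank '[[[0,0,0],[0,0,-0.6],0.0],[[-0.055,-0.0108,0],[0,0,0],0.0],[[-0.055,-0.0108,0],[0,0,0],0.0],[[-0.055,-0.0108,0],[0,0,0],0.0],[[-0.055,-0.0108,0],[0,0,0],0.0],[[-0.005,0,0],[0,0,0],0.0],[[0,0,0],[0,0,0],0.0],[[0,0,0],[0,0,0],0.0],[[0,0,0],[0,0,0],0.0]]' 80
python3 - <<'E'
from h import *
plan([.5186,-.3991,.345],100.2)
p,d,E,K=grab('wrist','/tmp/w26.npz','pics/w26.png')
p,d,E,K=grab('scene','/tmp/sc26.npz','pics/sc26.png')
E
```

```text
t: 55.55
eef_pos: [0.5231, -0.3915, 0.3482]
tool_rot: [-0.0, 0.637, 0.771, 0.0]
contact_force: [0.2, -0.8, -3.1]
gripper_width: 0.169
t 55.55 at [ 0.5231 -0.3915  0.3482] F [ 0.2 -0.8 -3.1] gw 14.4 | shift-first mm [-6.6 -5.9  3.2] | rot-first shift [-6.7 -5.8  3.2] | rot [ 0.03 -0.03  0.66]
```

View pics/w26.png

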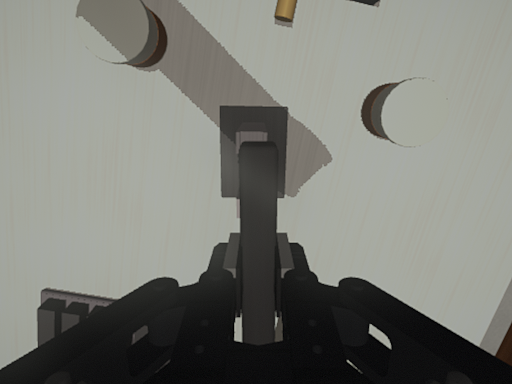

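```bash
python3 -m crank '[[[-0.0067,-0.0058,0],[0,0,0.7],0.0],[[0,0,0],[0,0,0],0.0],[[0,0,0],[0,0,0],0.0],[[0,0,0],[0,0,0],0.0]]' 80
python3 - <<'E'
from h import *
plan([.5186,-.3991,.175],100.2)
E
```

```text
t: 56.15
eef_pos: [0.5181, -0.4007, 0.348]
tool_rot: [-0.0, 0.643, 0.766, 0.0]
contact_force: [-0.3, 0.1, -3.3]
gripper_width: 0.166
t 56.15 at [ 0.5181 -0.4007  0.348 ] F [-0.3  0.1 -3.3] gw 14.2 | shift-first mm [  1.5   0.8 173. ] | rot-first shift [  1.5   0.8 173. ] | rot [ 0.01 -0.01 -0.19]
```

```bash
python3 -m crank '[[[0.0015,0.0008,0.03],[0,0,-0.2],0.0],[[0,0,0.04],[0,0,0],0.0],[[0,0,0.04],[0,0,0],0.0],[[0,0,0.04],[0,0,0],0.0],[[0,0,0.012],[0,0,0],0.0],[[0,0,0],[0,0,0],0.0],[[0,0,0],[0,0,0],0.0]]' 80
python3 - <<'E'
from h import *
plan([.5186,-.3991,.158],100.2)
E
```

```text
t: 57.02
eef_pos: [0.5196, -0.4001, 0.1881]
tool_rot: [0.002, 0.641, 0.767, 0.0]
contact_force: [-0.3, 1.0, -2.5]
gripper_width: 0.161
t 57.02 at [ 0.5196 -0.4001  0.1881] F [-0.3  1.  -2.5] gw 13.8 | shift-first mm [ 1.2 -0.9 30.1] | rot-first shift [ 1.1 -0.8 30.1] | rot [ 0.15  0.13 -0.01]
```

```bash
python3 -m crank '[[[0.001,-0.0009,0.012],[0,0,0],0.0],[[0,0,0.012],[0,0,0],0.0],[[0,0,0.004],[0,0,0],0.0],[[0,0,0],[0,0,0],0.0],[[0,0,0],[0,0,0],0.0]]' 80
python3 - <<'E'
from h import *
plan([.5186,-.3991,.158],100.2)
E
```

```text
t: 57.65
eef_pos: [0.5174, -0.3985, 0.158]
tool_rot: [-0.0, 0.641, 0.767, 0.0]
contact_force: [-0.2, 1.0, -2.0]
gripper_width: 0.17
t 57.65 at [ 0.5174 -0.3985  0.158 ] F [-0.2  1.  -2. ] gw 14.5 | shift-first mm [-0.8  1.1 -0. ] | rot-first shift [-0.8  1.1 -0. ] | rot [-0. -0. -0.]
```

```bash
python3 -m crank '[[[0,0.001,0.001],[0,0,0],0.0],[[0,0,0],[0,0,0],0.0],[[0,0,0],[0,0,0],0.03],[[0,0,0],[0,0,0],0.05],[[0,0,0],[0,0,0],0.05],[[0,0,-0.02],[0,0,0],0.05],[[0,0,-0.06],[0,0,0],0.05],[[0,0,-0.06],[0,0,0],0.05],[[0,0,0],[0,0,0],0.05],[[0,0,0],[0,0,0],0.05]]' 80
python3 - <<'E'
from h import *
p,d,E,K=grab('wrist','/tmp/w27.npz','pics/w27.png'); W=cloud(d,E,K)
m=(W[...,2]>.155)&(W[...,2]<.18)&(np.hypot(W[...,0]-.516,W[...,1]+.397)<.08)
m=cv2.morphologyEx(m.astype(np.uint8),cv2.MORPH_OPEN,np.ones((2,2)))
v,u=np.nonzero(m); t=ray_plane(np.c_[u,v],E,K,np.array([0,0,1.]),.163)[:,:2]
print(cv2.minAreaRect((t*1000).astype(np.float32)),np.nanmedian(W[m>0][:,2]))
p,d,E,K=grab('scene','/tmp/sc27.npz','pics/sc27.png'); W=cloud(d,E,K)
cv2.imwrite('pics/sc27c.png',cv2.resize(p[170:370,10:310],None,fx=2.6,fy=2.6,interpolation=cv2.INTER_CUBIC)[:,:,::-1])
for f in('/tmp/sc19.npz','/tmp/sc27.npz'):
    p,d,E,K=load(f); W=cloud(d,E,K)
    m=(W[...,2]>.135)&(W[...,2]<.18)&(W[...,1]<-.28)&(W[...,0]>.3)&(W[...,0]<.8)&(W[...,1]>-.6)
    m&=np.hypot(W[...,0]-.518,W[...,1]+.398)<.07
    print(m.sum(),W[m].mean(0).round(4),np.percentile(W[m][:,2],[5,50,95]).round(4))
E
```

```text
t: 58.9
eef_pos: [0.5184, -0.3983, 0.2981]
tool_rot: [0.001, 0.641, 0.767, 0.0]
contact_force: [-0.2, -0.1, -0.5]
gripper_width: 0.581
((519.6954956054688, -397.3680114746094), (15.757392883300781, 109.1580581665039), 10.02905559539795) 0.16396774947945925
1047 [ 0.5234 -0.3996  0.155 ] [0.1387 0.1575 0.1632]
1038 [ 0.5239 -0.3989  0.1551] [0.1393 0.1575 0.1633]
```

View pics/sc27c.png

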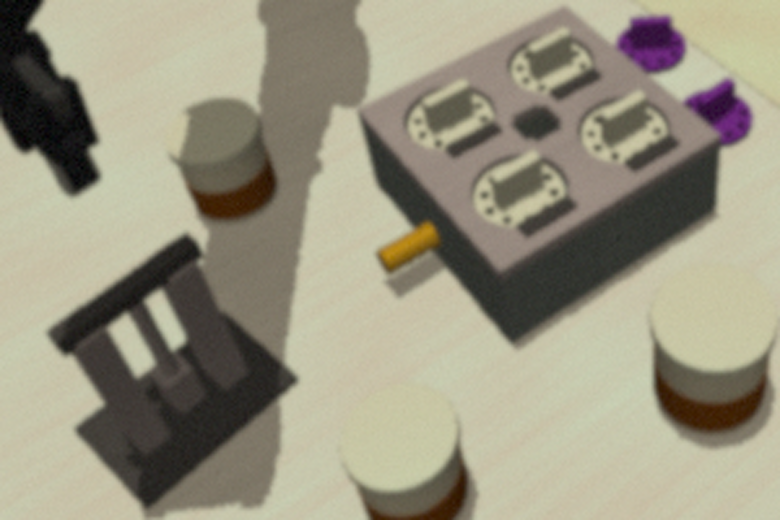

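View pics/w27.png

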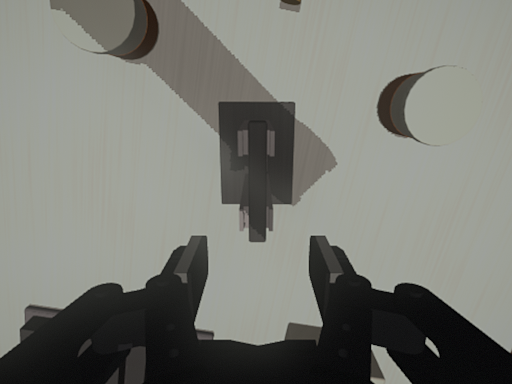

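The key hangs in its rack channels within about 1.5 mm of its original place, with the bar at wrist (257,180). One last look at the seats and the valve.

```bash
python3 -m crank '[[[0,0,-0.04],[0,0,0],0.05],[[0.05,0.01,0],[0,0,0],0.05],[[0.05,0.01,0],[0,0,0],0.05],[[0.05,0.01,0],[0,0,0],0.05],[[0.05,0.01,0],[0,0,0],0.05],[[0.05,0.01,0],[0,0,5.9],0.05],[[0,0,0],[0,0,5.9],0.05],[[0,0,0],[0,0,0],0.05],[[0,0,0],[0,0,0],0.05]]'
python3 - <<'E'
from h import *
p,d,E,K=grab('wrist','/tmp/w28.npz','pics/w28.png'); W=cloud(d,E,K)
for s,c in SEAT.items():
    r=np.hypot(W[...,0]-c[0],W[...,1]-c[1]); m=(r<.034)&(W[...,2]>.085)&(W[...,2]<.107)&(p.sum(-1)>250)
    q=W[m]; f=np.linalg.lstsq(np.c_[q[:,:2]-c,np.ones(len(q))],q[:,2],rcond=None)[0]
    v,u=np.nonzero((r<.034)&(W[...,2]>.128)&(W[...,2]<.142)); t=ray_plane(np.c_[u,v],E,K,np.array([0,0,1.]),.131)[:,:2]
    R=cv2.minAreaRect((t*1000).astype(np.float32)); print(s,'plate z',f[2].round(4),'tilt',f[:2].round(3),'fin off mm',(np.array(R[0])-c*1000).round(1),np.round(R[1],1))
p,d,E,K=grab('side',None,'pics/s28.png')
E
```

```text
t: 60.12
eef_pos: [0.523, -0.1442, 0.3364]
tool_rot: [-0.0, 0.717, 0.697, -0.001]
contact_force: [-0.7, -0.2, -0.3]
gripper_width: 0.585
NE plate z 0.0961 tilt [-0.003 -0.001] fin off mm [-0.1 -3.1] [38.1 12.3]
NW plate z 0.0964 tilt [0.001 0.001] fin off mm [ 0.9 -3.4] [38.1 12.3]
SE plate z 0.0961 tilt [-0.001  0.001] fin off mm [-0.  -1.4] [43.2 12.3]
SW plate z 0.0963 tilt [0.001 0.002] fin off mm [ 1.2 -0.3] [42.1 12.3]
```

View pics/w28.png

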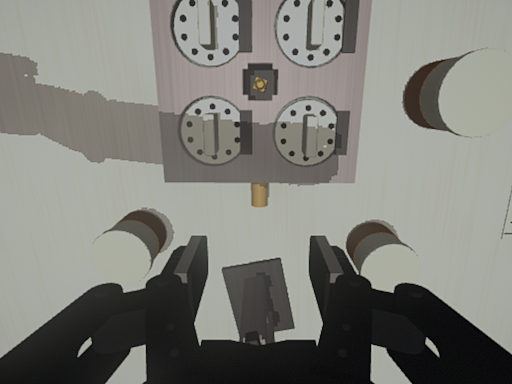

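View pics/s28.png

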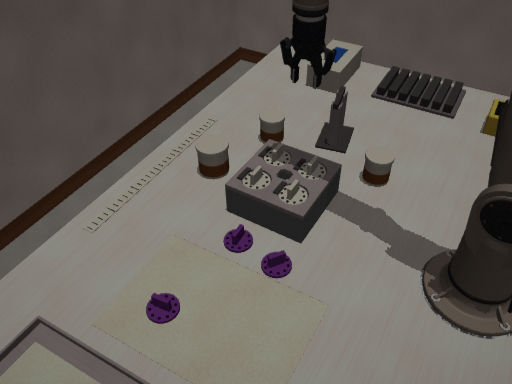

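```bash
python3 -c "
from station import bot; print(bot.hand_in(), bot.get_obs()['t'])"
```

```text
the job is handed in; nothing more can be done
the job is handed in; nothing more can be done
```

The job is handed in, at about 60 s on the robot's clock. All four white discs are in the box, the valve is at its stop and the key is back on its rack. The hand-in gives no verdict.

- **Discs:** I tucked each disc under its lip at 17° and levelled it. In the last wrist view the plate tops are at z ≈ 0.096 m and tilted under 0.005 rad. Fin offsets are 1.4 mm or less in the two near seats. In the two far seats they read about 3 mm, because my measuring mask cut off the fin ends. The discs themselves can only move 2 mm in a seat.
- **Valve:** I turned it until the torque rose to 0.59 N·m. Afterwards the stem measured about 70.9° (1.24 rad) from shut, which matches the stop at 1.25.
- **Key:** it hangs in the rack channels within about 1.5 mm of where it started, and the gripper is clear of everything.
- **Jars and decoys:** the jars stand upright and look unmoved by eye in the before and after pictures. The purple discs were not touched.

I saw no disc being knocked aside.

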